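Pack away the dryer service parts

ROBOT

A 7-joint arm with a two-finger parallel gripper is mounted at the origin on the work surface. World frame = base frame: x ahead of the robot, y to its left, z up, the work surface at z = 0. Lengths are in m, angles in rad, forces in N, time in s.
With the tool pointing down it reaches from about 0.425 to 0.95 m from the base axis. Payload 4.7 kg.
Tool frame: the origin (TCP) lies midway between the tips of the shut fingers; the grasp point (between the pads) lies 19 mm behind it; z points along the fingers, y is the line along which they close (so a half turn about z gives the same grasp; the last joint's range is limited). The gripper opens to 87 mm and grips with 3 to 60 N. Pads are 19 mm wide; open, the fingers measure 117 mm over their backs; the gripper's body (75 mm by 190 mm) begins 51 mm behind the grasp point.
Start: joints at [1.264, 0.469, -0.049, 1.532, 0.024, 1.141, -0.082], TCP at [0.185, -0.649, 0.223] pointing down, gripper open.
Joint ranges: [-2.59, 2.59], [-0.33, 1.99], [-1.39, 1.29], [0.1, 2.45], [-1.04, 4.18], [0.21, 1.99], [-2.66, 2.66]. Speed limits (rad/s): [2.57, 2.57, 3.14, 3.14, 3.14, 3.14, 3.14].

INTERFACE

Orientations are given as [roll, pitch, yaw] about the fixed x, y, z axes, in that order (R = Rz(yaw) Ry(pitch) Rx(roll)).
In Python, from plant import env, capture, calibration, job gives the robot as it stands.
- The arm moves only by the tool move_arm, never from a script. Its argument "commands" is a list of rows, each an object with "linear": the shift along the tool's x, y, z as a fraction of full scale, a list of three; "twist": the turn, a rotation vector about the tool's x, y, z as a fraction of full scale, a list of three. A call has 1 to 12 rows; each row shifts and turns the commanded pose from where the row before left it, along the tool's axes as they then stand; what a row does not reach is not made up. Full scale, the value 1, is 0.3 m for a shift and 120 degrees for a turn. A row lasts 1/10 s, in which the tool goes at most 50 mm and 8.59 degrees, less where a joint would pass 70% of its speed; a pose out of reach is approached as far as the arm can. A call with a number of a shift or a turn outside -1 to 1 is refused whole. A call with a gripper value outside its range is refused whole. "gripper" is the gripper command: -1 is shut, 1 is fully open, values between are in proportion, set as the call begins (left out, the last holds). The fingers move at their own pace and stop on an object; "newtons" is the grip in N (left out, the last holds). Time passes only in rows, so rows that do not move let the fingers close. It gives the time, the measured TCP pose, the force, the opening and the grip force at its end, in the units of the state.
- env.get_obs(): the state, without advancing time (a new reading comes with each control period).
- capture(name): name is "side" or "top"; returns (picture, depth): 384x512x3 uint8, red, green, blue; 384x512 float32, m along the optical axis (not along the pixel's ray), 0 where there is no reading.
- calibration(name): a dict with "fx", "fy", "cx", "cy" (pixels), "origin" and "attitude" of the camera in the world. Camera axes: x right, y down, z forward; pixel columns grow to the right and rows downward; lengths in m; the calibration is good to about 2 mm. A picture is of the moment at which its call begins. calibration takes no time and is no camera call.
- job.job_done(): hands the job in; it is judged then, once.
The state is a dict: "clock": time; "joints": joint angles; "joint_velocities": joint speeds; "effort": joint torques, N m; "eef_pos": TCP position; "ee_rot": TCP orientation; "contact_force": force on the tool from outside, world axes, zero at the start; "wrist_torque": the same for the moment, N m; "opening": opening from 0.0 (shut) to 1.0 (fully open); "gripper_force": force on a finger pad.
Only numpy, scipy, OpenCV 4.12 (cv2) and the standard library are available. Lean on these libraries where they do the work, as an engineer would, in place of code of your own. Each camera call takes 0.05 s, during which the arm holds its last target. There are 200 camera calls.

TASK

Clear up after the dryer service: take the orange-handled bar from its cradle, thread it through all the drum rollers in the wooden stand, lift them off together as one stack without the gripper touching the rollers, and lay the loaded bar home in both forks of its cradle, handle the same way round as before. Put every levelling foot in the black bin and every red hose cap in the blue bin, and leave the spanner, tin and cup where they are.

Things in the scene. Friction and masses are not known exactly. Their poses are not given: they have to be found in the camera images.
- cradle: Fixed rest for the bar: white base 90 x 330 x 12 mm with two upright grey forks, 8 mm thick, V mouths 45 mm wide, prong tops 149 mm high. Origin on the counter, z up; forks at x = 0, y = -55 and y = +215 mm. Base spans y = -85 to +245 mm.
- cradle_seat (a point): Where the bar's origin lies when the bar is home in the cradle: 130 mm above the cradle's origin; same axes as the cradle. The bar then lies along the cradle's y, tip towards +y.
- bar: Steel rod 10 mm thick along its y axis, y = -80 to +253 mm (rounded tip). Origin on the rod axis at the middle of the orange handle: block 22 (x) x 64 (y) x 28 mm (z -17 to +11). Black guard disc 36 mm wide at y = 36 to 42 mm keeps rollers off the handle. z up when home. Starts in the cradle, up to 8 mm along y from the seat. About 160 g.
- bar_tip (a point): The tip of the bar, at y = +253 mm in its frame.
- stand: Fixed wooden block 80 (x) x 146 (y) x 75 mm high. Origin on the counter under its middle. Four pockets at y = -48, -16, 16, 48 mm hold rollers on edge, bores in line along y at x = 0, z = 103 mm. Side walls to 95 mm; paired dividers to 109 mm, 7 mm thick, between and outside the pockets, leave the middle 36 mm in x open for the bar.
- roller0: Dryer drum roller: white hub with black rubber tyre, 56 mm outside, bore 24 mm, 22 mm thick, about 40 g. Origin at the centre of the bore, y along the bore. Stands in one of the stand's pockets (1.5 mm play each side along y, 2 mm along x). May be absent (two to four are present); order and pockets vary.
- roller1: Dryer drum roller: white hub with black rubber tyre, 56 mm outside, bore 24 mm, 22 mm thick, about 40 g. Origin at the centre of the bore, y along the bore. Stands in one of the stand's pockets (1.5 mm play each side along y, 2 mm along x). May be absent (two to four are present); order and pockets vary.
- roller2: Dryer drum roller: white hub with black rubber tyre, 56 mm outside, bore 24 mm, 22 mm thick, about 40 g. Origin at the centre of the bore, y along the bore. Stands in one of the stand's pockets (1.5 mm play each side along y, 2 mm along x). May be absent (two to four are present); order and pockets vary.
- roller3: Dryer drum roller: white hub with black rubber tyre, 56 mm outside, bore 24 mm, 22 mm thick, about 40 g. Origin at the centre of the bore, y along the bore. Stands in one of the stand's pockets (1.5 mm play each side along y, 2 mm along x). May be absent (two to four are present); order and pockets vary.
- foot0: Levelling foot: black rubber disc 40 mm in diameter, 12 mm thick, with a plain steel stem 13 mm in diameter rising to 36 mm. Origin at the centre of the underside, z up along the stem. About 50 g. May be absent.
- foot1: Levelling foot: black rubber disc 40 mm in diameter, 12 mm thick, with a plain steel stem 13 mm in diameter rising to 36 mm. Origin at the centre of the underside, z up along the stem. About 50 g. May be absent.
- foot2: Levelling foot: black rubber disc 40 mm in diameter, 12 mm thick, with a plain steel stem 13 mm in diameter rising to 36 mm. Origin at the centre of the underside, z up along the stem. About 50 g. May be absent.
- cap0: Hose cap: red plastic cylinder 34 mm in diameter, 24 mm high, with a white disc (22 mm wide, 4 mm) on top. Origin at the centre of the underside, z up. About 30 g. May be absent.
- cap1: Hose cap: red plastic cylinder 34 mm in diameter, 24 mm high, with a white disc (22 mm wide, 4 mm) on top. Origin at the centre of the underside, z up. About 30 g. May be absent.
- cap2: Hose cap: red plastic cylinder 34 mm in diameter, 24 mm high, with a white disc (22 mm wide, 4 mm) on top. Origin at the centre of the underside, z up. About 30 g. May be absent.
- black_bin: Fixed open black bin, 110 (x) x 116 (y) x 45 mm high, walls and floor 4 mm, for the levelling feet. Origin under its centre on the counter.
- blue_bin: Fixed open blue bin, same size as the black one, for the hose caps. Origin under its centre on the counter. The two bins may have changed places.
- spanner: Bystander: steel spanner lying flat on the counter to the robot's right of the stand, under 20 mm high.
- grease_tin: Bystander: green tin, 60 mm wide, 45 mm high, at the robot's right. Origin under its centre.
- scoop_cup: Bystander: yellow cup, 60 mm wide, 45 mm high, beyond the tip end of the cradle. Origin under its centre.
Not all that is in view belongs to the job. Of the things that look like the black_bin, the middle-sized one is meant.

How it is judged:
On the way, in this order (a step that is already met when the one before it is completed fails the run):
1. all rollers present hang on the bar together, lifted clear above the stand (x of roller0 in the frame of bar between -0.014 and 0.014 m and z of roller0 in the frame of bar between -0.016 and 0.014 m and y of roller0 in the frame of bar between 0.04 and 0.235 m and x of roller1 in the frame of bar between -0.014 and 0.014 m and z of roller1 in the frame of bar between -0.016 and 0.014 m and y of roller1 in the frame of bar between 0.04 and 0.235 m and x of roller2 in the frame of bar between -0.014 and 0.014 m and z of roller2 in the frame of bar between -0.016 and 0.014 m and y of roller2 in the frame of bar between 0.04 and 0.235 m and x of roller3 in the frame of bar between -0.014 and 0.014 m and z of roller3 in the frame of bar between -0.016 and 0.014 m and y of roller3 in the frame of bar between 0.04 and 0.235 m and z of each of roller0, roller1, roller2, roller3 in the frame of stand above 0.14 m), for 0.2 s.
2. the bar is home in both forks of its cradle with all the rollers on it (x of roller0 in the frame of bar between -0.014 and 0.014 m and z of roller0 in the frame of bar between -0.016 and 0.014 m and y of roller0 in the frame of bar between 0.04 and 0.235 m and x of roller1 in the frame of bar between -0.014 and 0.014 m and z of roller1 in the frame of bar between -0.016 and 0.014 m and y of roller1 in the frame of bar between 0.04 and 0.235 m and x of roller2 in the frame of bar between -0.014 and 0.014 m and z of roller2 in the frame of bar between -0.016 and 0.014 m and y of roller2 in the frame of bar between 0.04 and 0.235 m and x of roller3 in the frame of bar between -0.014 and 0.014 m and z of roller3 in the frame of bar between -0.016 and 0.014 m and y of roller3 in the frame of bar between 0.04 and 0.235 m and x of bar in the frame of cradle_seat between -0.008 and 0.008 m and z of bar in the frame of cradle_seat between -0.008 and 0.008 m and y of bar in the frame of cradle_seat between -0.018 and 0.018 m and angle between the y axis of bar and the y axis of cradle, either way round below 0.06 rad), for 0.2 s.
At the end, for the whole second after the job is handed in: Bar at rest in both cradle forks (within 8 mm sideways and in height, 18 mm lengthwise, 0.06 rad of the seat) with every present roller threaded on it beyond the guard; every present foot inside the black bin and cap inside the blue bin (origin under 55 mm high), all at rest (all of step 2 and linear speed of each of bar, roller0, roller1, roller2, roller3, foot0, foot1, foot2, cap0, cap1, cap2 below 0.05 m/s and x of foot0 in the frame of black_bin between -0.052 and 0.052 m and y of foot0 in the frame of black_bin between -0.055 and 0.055 m and z of foot0 in the frame of black_bin between -0.005 and 0.055 m and x of foot1 in the frame of black_bin between -0.052 and 0.052 m and y of foot1 in the frame of black_bin between -0.055 and 0.055 m and z of foot1 in the frame of black_bin between -0.005 and 0.055 m and x of foot2 in the frame of black_bin between -0.052 and 0.052 m and y of foot2 in the frame of black_bin between -0.055 and 0.055 m and z of foot2 in the frame of black_bin between -0.005 and 0.055 m and x of cap0 in the frame of blue_bin between -0.052 and 0.052 m and y of cap0 in the frame of blue_bin between -0.055 and 0.055 m and z of cap0 in the frame of blue_bin between -0.005 and 0.055 m and x of cap1 in the frame of blue_bin between -0.052 and 0.052 m and y of cap1 in the frame of blue_bin between -0.055 and 0.055 m and z of cap1 in the frame of blue_bin between -0.005 and 0.055 m and x of cap2 in the frame of blue_bin between -0.052 and 0.052 m and y of cap2 in the frame of blue_bin between -0.055 and 0.055 m and z of cap2 in the frame of blue_bin between -0.005 and 0.055 m); the robot touches nothing.
It fails at once if a gripper finger presses on a roller with more than 3 N (contact force between the fingers and roller0 above 3 N or contact force between the fingers and roller1 above 3 N or contact force between the fingers and roller2 above 3 N or contact force between the fingers and roller3 above 3 N).
It fails at once if a bystander (spanner, tin, cup) is moved more than 5 cm (distance of any of spanner, grease_tin, scoop_cup from where it was at the start of the episode above 0.05 m).
Of roller0, roller1, roller2, roller3 only 2 to 4 are there at a start; the rules pass over those that are not, and their reading is None.
Of foot0, cap0, foot1, cap1, foot2, cap2 only 4 to 6 are there at a start; the rules pass over those that are not, and their reading is None.
At some moment in a run one of foot0, cap0, foot1, cap1, foot2, cap2 may be knocked a few centimetres aside while the robot is not near it.
It also fails if it takes over 210 s, if anything falls off the work surface, if the arm or the gripper's body presses on something with over 40 N, if the wrist force passes 120 N, or if a joint passes its speed limit or range.

## Working session

There is one attempt and no reset: what is moved stays moved. The work goes in short steps, Python scripts to look and compute and a tool call to move; the robot and the scene stay as the last step left them, time stands still between calls to the robot, and variables do not carry over. Pictures are saved under pics/ and viewed, at most 14 in all, crops included, and the job is handed in when it is done.

Besides the shell and the picture viewer there is one more tool, called after "Emit:" in YAML: its name, and indented under it one key for each argument. move_arm: Moves the arm, as the interface text tells. Its arguments: {"type":"object","properties":{"commands":{"type":"array","items":{"type":"object","properties":{"linear":{"type":"array","items":{"type":"number","minimum":-1,"maximum":1}},"twist":{"type":"array","items":{"type":"number","minimum":-1,"maximum":1}}}}},"gripper":{"type":"number"},"newtons":{"type":"number"}},"required":["commands"]}

```bash
ls; mkdir -p pics
cat > h.py <<'E'
import numpy as np, cv2
from plant import env, capture, calibration, job
from scipy.spatial.transform import Rotation as R
def cal(n):
    c=calibration(n); a=np.array(c['attitude'],float)
    M=a if a.shape==(3,3) else R.from_euler('xyz',a).as_matrix()
    return c,M,np.array(c['origin'])
def pts(n,d):
    c,M,o=cal(n); v,u=np.mgrid[:d.shape[0],:d.shape[1]]
    P=np.stack([(u-c['cx'])/c['fx']*d,(v-c['cy'])/c['fy']*d,d],-1)
    return P@M.T+o
def ray(n,u,v,z):
    c,M,o=cal(n); r=M@np.array([(u-c['cx'])/c['fx'],(v-c['cy'])/c['fy'],1]); return o+r*(z-o[2])/r[2]
def snap(tag):
    out={}
    for n in('top','side'):
        p,d=capture(n); out[n]=(p,d); np.savez(f'{tag}_{n}.npz',p=p,d=d); cv2.imwrite(f'pics/{tag}_{n}.png',p[:,:,::-1])
    return out
E
python3 - <<'E'
from h import *
print(env.get_obs()); print(calibration('top'),calibration('side'))
s=snap('a')
im=np.hstack([s['top'][0],s['side'][0]])
for n in s:
    P=pts(n,s[n][1]); print(n,P[200,256],P[300,256],np.isfinite(s[n][1]).all())
    cv2.imwrite(f'pics/a_{n}_big.png',cv2.resize(s[n][0][:,:,::-1],(800,600)))
E
```

```text
pics
{'clock': 0.0, 'joints': array([ 1.26409367,  0.46945592, -0.04860666,  1.53368089,  0.02409278,
        1.14100691, -0.08229375]), 'joint_velocities': array([-8.67955974e-04,  3.37747673e-03, -1.59358548e-03,  3.79697559e-04,
       -4.87032978e-05,  1.93100646e-04, -1.21777468e-04]), 'effort': array([ 2.30693058e-04, -5.07981277e+01, -8.04141280e-02, -2.36162996e+01,
       -6.12664525e-02,  3.79058265e-02,  1.80575430e-04]), 'eef_pos': array([ 0.18496846, -0.64853948,  0.22149523]), 'ee_rot': array([-3.13962787e+00,  6.03925713e-05,  2.77847752e-01]), 'contact_force': array([-0.04726491,  0.20038362,  0.06071128]), 'wrist_torque': array([ 0.02988802, -0.03233218, -0.02131776]), 'gripper_force': 0.0, 'opening': 0.9991102745186297}
{'fx': 456.8708556306114, 'fy': 456.8708556306114, 'cx': 256.41443918796125, 'cy': 187.8362083858277, 'origin': array([ 0.28722233, -0.0308394 ,  1.31367333]), 'attitude': array([-2.94750453,  0.01081207, -1.58108064])} {'fx': 397.8278917907587, 'fy': 397.8278917907587, 'cx': 260.32210223430553, 'cy': 185.46682228425183, 'origin': array([0.42139987, 0.84980744, 0.79260958]), 'attitude': array([-2.23050637, -0.01764546, -3.02610895])}
top [ 0.48692887 -0.0190431   0.1332139 ] [ 0.22614438 -0.01487244  0.00212141] True
side [0.51673047 0.02365823 0.0973865 ] [0.48417333 0.27630575 0.00257769] True
```

View pics/a_top_big.png

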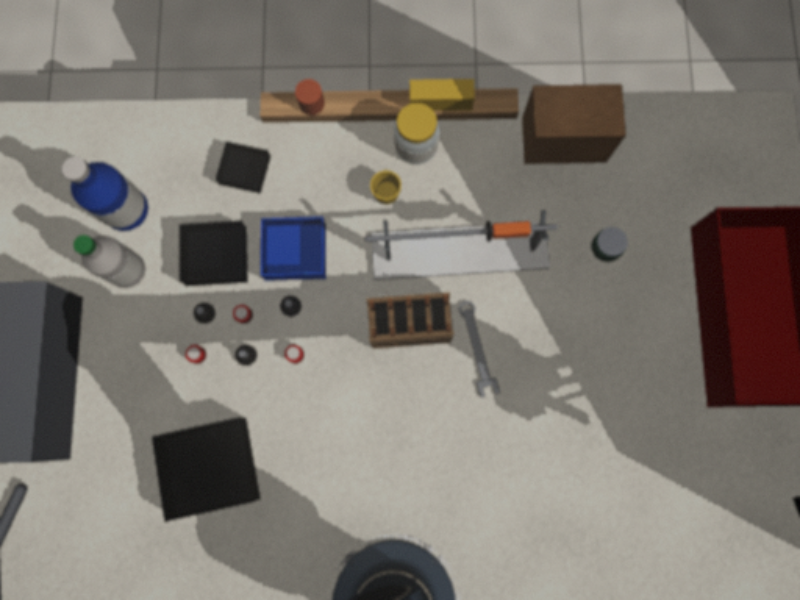

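View pics/a_side_big.png

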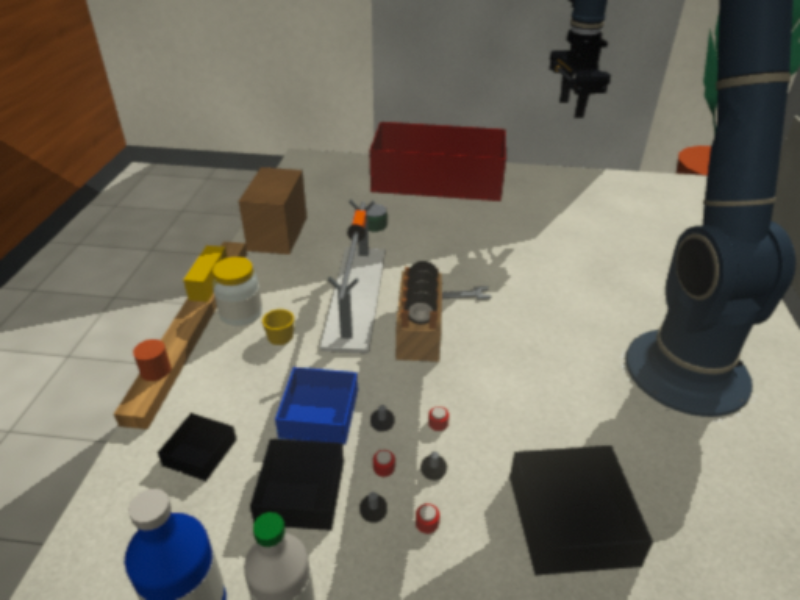

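Top view: cradle with the bar at (370–550, 235), handle right. The stand with four rollers is at (410, 320). Feet are at (204,313), (290,305), (245,354) and caps at (242,313), (195,353), (294,353). The middle-sized black bin is at (213,252) and the blue bin at (293,248). The other black boxes at (245,167) and (205,468) are decoys.

```bash
cat > meas.py <<'E'
from h import *
def mask(p,name):
    h=cv2.cvtColor(p,cv2.COLOR_RGB2HSV); H,S,V=[h[:,:,i].astype(int) for i in range(3)]
    return {'orange':(H>4)&(H<16)&(S>170)&(V>110),'red':((H<6)|(H>172))&(S>130)&(V>60),'black':V<45,'blue':(H>105)&(H<130)&(S>130),'wood':(H>5)&(H<20)&(S>70)}[name]
def line(X):
    m=X.mean(0); u,s,vt=np.linalg.svd(X-m); d=vt[0]*np.sign(vt[0][1]); return m,d
def roi(P,x0,x1,y0,y1,z0,z1): return (P[...,0]>x0)&(P[...,0]<x1)&(P[...,1]>y0)&(P[...,1]<y1)&(P[...,2]>z0)&(P[...,2]<z1)
def rect(P,m):
    r=cv2.minAreaRect(P[m][:,:2].astype(np.float32)); return np.round(r[0],4),np.round(r[1],4),round(r[2],2)
def comps(P,m,amin=25):
    n,l,st,c=cv2.connectedComponentsWithStats(m.astype(np.uint8))
    return [(c[i].round(1),st[i,4],*rect(P,l==i)[:2],P[l==i][:,2].max().round(3)) for i in range(1,n) if st[i,4]>amin]
E
python3 - <<'E'
from meas import *
for n in('top','side'):
    f=np.load(f'a_{n}.npz'); p,d=f['p'],f['d']; P=pts(n,d)
    print('==',n)
    m=mask(p,'orange')&roi(P,.3,.7,-.4,0,.1,.18); print('handle',rect(P,m),P[m][:,2].max())
    g=roi(P,.4,.6,-.13,.02,.115,.145); X=P[g]; mm,dd=line(X); print('rod',mm.round(4),dd.round(4),len(X),np.degrees(np.arctan2(dd[0],dd[1])))
    g=roi(P,.4,.65,-.4,.1,.006,.03)&(p.min(-1)>90); print('cradlebase',rect(P,g),g.sum(),np.median(P[g][:,2]))
    g=roi(P,.25,.48,-.2,.1,.08,.135)
    print('stand+rollers',rect(P,g))
    g=mask(p,'wood')&roi(P,.25,.48,-.2,.1,.08,.115); print('stand wood',rect(P,g))
    g=mask(p,'red')&roi(P,.2,.5,.05,.6,.01,.04); print('red'); [print(c) for c in comps(P,g)]
    g=(p.max(-1)<70)&roi(P,.25,.45,.05,.6,.006,.05); print('blk'); [print(c) for c in comps(P,g)]
    g=mask(p,'blue')&roi(P,.3,.65,.05,.4,.035,.055); print('blue rim',rect(P,g),g.sum())
    g=(p.max(-1)<70)&roi(P,.4,.65,.2,.6,.035,.055); print('black rim'); [print(c) for c in comps(P,g)]
E
```

```text
== top
handle (array([ 0.6288, -0.2098]), array([0.0185, 0.0595]), 4.01) 0.14546243932240666
rod [ 0.4853 -0.038   0.1263] [-0.0592  0.9982  0.0016] 582 -3.395978969613843
cradlebase (array([ 0.5259, -0.1511]), array([0.4969, 0.2481]), 89.64) 2488 0.011282182412701736
stand+rollers (array([ 0.4666, -0.0363]), array([0.0336, 0.1458]), 3.58)
stand wood (array([ 0.4634, -0.0365]), array([0.0272, 0.1413]), 3.73)
red
blk
(array([157.2, 226.7]), np.int32(101), array([0.4338, 0.2674]), array([0.0367, 0.0319]), np.float64(0.034))
(array([ 42.9, 257.5]), np.int32(508), array([0.3502, 0.5796]), array([0.197 , 0.0068]), np.float64(0.05))
(array([120. , 281.5]), np.int32(249), array([0.2775, 0.3382]), array([0.0461, 0.1406]), np.float64(0.05))
(array([157.1, 280. ]), np.int32(78), array([0.2841, 0.257 ]), array([0.0675, 0.0028]), np.float64(0.049))
(array([141.9, 282.2]), np.int32(52), array([0.2807, 0.301 ]), array([0.0289, 0.0491]), np.float64(0.012))
blue rim (array([0.6122, 0.1797]), array([0.0737, 0.1151]), 0.6) 147
black rim
(array([133.9, 170.3]), np.int32(180), array([0.6096, 0.3293]), a
[... 596 characters left out ...]
.int32(70), array([0.4346, 0.1871]), array([0.02  , 0.0285]), np.float64(0.028))
(array([273.5, 334.1]), np.int32(102), array([0.4349, 0.3662]), array([0.0292, 0.022 ]), np.float64(0.028))
blk
(array([348.1, 314.1]), np.int32(696), array([0.2665, 0.3171]), array([0.0607, 0.1171]), np.float64(0.05))
(array([277.3, 299.5]), np.int32(142), array([0.4339, 0.2738]), array([0.0307, 0.032 ]), np.float64(0.03))
(array([342.5, 341.7]), np.int32(559), array([0.3013, 0.3493]), array([0.0385, 0.1545]), np.float64(0.05))
blue rim (array([0.6123, 0.2002]), array([0.075 , 0.1505]), 0.75) 268
black rim
(array([200.8, 307.6]), np.int32(400), array([0.6093, 0.3316]), array([0.0838, 0.1195]), np.float64(0.05))
```

Run:
```python
from meas import *
for n in('top','side'):
    f=np.load(f'a_{n}.npz'); p,d=f['p'],f['d']; P=pts(n,d)
    print('==',n)
    m=mask(p,'orange')&roi(P,.57,.7,-.3,-.1,.1,.18); print('handle',rect(P,m))
    g=roi(P,.57,.68,-.15,-.02,.12,.145); mm,dd=line(P[g]); print('rod',mm.round(4),dd.round(4),g.sum(),'x at y=-.21',mm[0]+dd[0]/dd[1]*(-.21-mm[1]), 'zmax',np.percentile(P[g][:,2],90))
    g=roi(P,.5,.75,-.4,.1,.138,.155)&~m; [print('forktop',c) for c in comps(P,g,5)]
    g=roi(P,.53,.72,-.33,.1,.008,.02)&(p.min(-1)>90); print('base',rect(P,g),g.sum())
    g=roi(P,.40,.56,-.2,.1,.085,.135); print('stand+rollers',rect(P,g),g.sum())
    g=mask(p,'wood')&roi(P,.40,.56,-.2,.1,.09,.115); print('stand wood',rect(P,g))
    g=roi(P,.40,.56,-.2,.1,.117,.135); [print('roller',c) for c in comps(P,g,8)]
    g=mask(p,'red')&roi(P,.38,.57,.1,.45,.005,.04); [print('red',c) for c in comps(P,g,8)]
    g=(p.max(-1)<80)&roi(P,.38,.55,.1,.45,.005,.05); [print('blk',c) for c in comps(P,g)]
    g=mask(p,'blue')&roi(P,.5,.75,.05,.28,.035,.055); print('blue rim',rect(P,g))
    g=(p.max(-1)<70)&roi(P,.5,.75,.2,.4,.035,.055); print('black rim',rect(P,g))
```

```text
== top
handle (array([ 0.6288, -0.2098]), array([0.0185, 0.0595]), 4.01)
rod [ 0.6239 -0.084   0.133 ] [-0.0544  0.9985  0.0023] 184 x at y=-.21 0.6307588175194913 zmax 0.1363347240838659
forktop (array([347.5, 135.8]), np.int32(18), array([ 0.6548, -0.265 ]), array([0.0082, 0.0124]), np.float64(0.151))
forktop (array([246.3, 143.1]), np.int32(16), array([0.638 , 0.0048]), array([0.0169, 0.0068]), np.float64(0.149))
forktop (array([313. , 146.3]), np.int32(29), array([ 0.6286, -0.1715]), array([0.0301, 0.0062]), np.float64(0.151))
forktop (array([335.5, 141.7]), np.int32(11), array([ 0.6415, -0.2319]), array([0.0157, 0.0067]), np.float64(0.143))
forktop (array([322.4, 142.5]), np.int32(22), array([ 0.6394, -0.1991]), array([0.0054, 0.0382]), np.float64(0.145))
forktop (array([349.2, 151.2]), np.int32(16), array([ 0.6137, -0.2667]), array([0.0132, 0.0086]), np.float64(0.151))
forktop (array([247. , 157.5]), np.int32(12), array([0.5997, 0.0035]), array([0.0101, 0.0055]), np.float64(0.151))
base (array([ 0.6205, -0.139 ]), array([0.1055, 0.3449]), 2.5) 2324
stand+rollers (array([ 0.4883
[... 2589 characters left out ...]
4(0.028))
red (array([245.1, 298.4]), np.int32(100), array([0.5085, 0.2826]), array([0.0306, 0.0229]), np.float64(0.027))
red (array([273.3, 334.5]), np.int32(110), array([0.4349, 0.3663]), array([0.0292, 0.0222]), np.float64(0.028))
blk (array([244.3, 268.2]), np.int32(168), array([0.5257, 0.1901]), array([0.0355, 0.0382]), np.float64(0.037))
blk (array([277., 299.]), np.int32(177), array([0.4352, 0.2717]), array([0.033 , 0.0364]), np.float64(0.038))
blk (array([238.6, 324.6]), np.int32(246), array([0.5139, 0.351 ]), array([0.0376, 0.0381]), np.float64(0.038))
blue rim (array([0.6299, 0.2004]), array([0.1103, 0.1505]), 0.75)
black rim (array([0.594 , 0.3309]), array([0.1698, 0.1197]), 2.91)
```

```bash
cat > plan.py <<'E'
# usage: plan.py "x y z yaw[deg] n [pitch]" ...  waypoints from the measured pose, n rows each (tool pointing down)
import sys
from h import *
o=env.get_obs(); p=np.array(o['eef_pos']); Q=R.from_euler('xyz',o['ee_rot'])
print('t',round(o['clock'],2),'p',p.round(4),'rpy',np.degrees(o['ee_rot']).round(2),'F',o['contact_force'].round(1),'op',round(o['opening'],3),'gf',round(o['gripper_force'],1))
rows=[]
for a in sys.argv[1:]:
    w=[float(t) for t in a.split()]; n=int(w[4]); tilt=w[5] if len(w)>5 else 0
    T=R.from_euler('xyz',[180,0,w[3]],degrees=True)*R.from_euler('y',tilt,degrees=True)
    for k in range(n):
        l=Q.inv().apply((np.array(w[:3])-p)/(n-k)); r=(Q.inv()*T).as_rotvec()/(n-k)
        L=np.round(l/.3,3); W=np.round(np.degrees(r)/120,3)
        if np.linalg.norm(l)>.05 or np.linalg.norm(np.degrees(r))>8.59: print('TOO FAST row',len(rows),np.linalg.norm(l),np.degrees(np.linalg.norm(r)))
        p=p+Q.apply(L*.3); Q=Q*R.from_rotvec(np.radians(W*120))
        rows.append('{"linear":[%g,%g,%g],"twist":[%g,%g,%g]}'%(*(L+0.),*(W+0.)))
print('['+','.join(rows)+']','end',p.round(4),len(rows))
E
python3 plan.py "0.57 -0.27 0.25 93.25 12"
```

```text
t 0.1 p [ 0.185  -0.6486  0.2216] rpy [-1.799e+02  1.000e-02  1.592e+01] F [-0.3 -0.1  0.5] op 0.995 gf 0.0
[{"linear":[0.132,-0.072,-0.008],"twist":[0,0,-0.054]},{"linear":[0.139,-0.056,-0.008],"twist":[0,0,-0.054]},{"linear":[0.144,-0.04,-0.008],"twist":[0,0,-0.054]},{"linear":[0.148,-0.024,-0.008],"twist":[0,0,-0.054]},{"linear":[0.15,-0.007,-0.008],"twist":[0,0,-0.054]},{"linear":[0.15,0.01,-0.008],"twist":[0,0,-0.053]},{"linear":[0.148,0.026,-0.008],"twist":[0,0,-0.054]},{"linear":[0.144,0.043,-0.007],"twist":[0,0,-0.053]},{"linear":[0.138,0.059,-0.008],"twist":[0,0,-0.054]},{"linear":[0.13,0.074,-0.007],"twist":[0,0,-0.053]},{"linear":[0.122,0.087,-0.008],"twist":[0,0,-0.054]},{"linear":[0.111,0.101,-0.007],"twist":[0,-0.001,-0.053]}] end [ 0.57   -0.27    0.2499] 12
```

Emit:
move_arm:
  commands:
    - {"linear": [0.132,-0.072,-0.008],"twist": [0,0,-0.054]}
    - {"linear": [0.139,-0.056,-0.008],"twist": [0,0,-0.054]}
    - {"linear": [0.144,-0.04,-0.008],"twist": [0,0,-0.054]}
    - {"linear": [0.148,-0.024,-0.008],"twist": [0,0,-0.054]}
    - {"linear": [0.15,-0.007,-0.008],"twist": [0,0,-0.054]}
    - {"linear": [0.15,0.01,-0.008],"twist": [0,0,-0.053]}
    - {"linear": [0.148,0.026,-0.008],"twist": [0,0,-0.054]}
    - {"linear": [0.144,0.043,-0.007],"twist": [0,0,-0.053]}
    - {"linear": [0.138,0.059,-0.008],"twist": [0,0,-0.054]}
    - {"linear": [0.13,0.074,-0.007],"twist": [0,0,-0.053]}
    - {"linear": [0.122,0.087,-0.008],"twist": [0,0,-0.054]}
    - {"linear": [0.111,0.101,-0.007],"twist": [0,0,-0.053]}
  gripper: 1

```text
clock: 1.3
eef_pos: [0.571, -0.2691, 0.2503]
ee_rot: [-3.141, 0.0, 1.631]
contact_force: [0.6, -1.0, 0.0]
opening: 0.996
gripper_force: 0.0
```

```bash
python3 plan.py "0.63 -0.21 0.24 93.25 5" "0.63 -0.21 0.107 93.25 6"  "0.63 -0.21 0.107 93.25 1"
```

```text
t 1.3 p [ 0.571  -0.2691  0.2503] rpy [-179.97    0.     93.45] F [ 0.6 -1.   0. ] op 0.996 gf 0.0
[{"linear":[0.037,0.042,0.007],"twist":[0,0,0]},{"linear":[0.037,0.042,0.007],"twist":[0,0,0]},{"linear":[0.037,0.041,0.007],"twist":[0,0,0.001]},{"linear":[0.037,0.042,0.007],"twist":[0,0,0]},{"linear":[0.037,0.041,0.006],"twist":[0,0,0.001]},{"linear":[0,0,0.074],"twist":[0,0,0]},{"linear":[0,0,0.074],"twist":[0,0,0]},{"linear":[0,0,0.074],"twist":[0,0,0]},{"linear":[0,0,0.074],"twist":[0,0,0]},{"linear":[0,0,0.074],"twist":[0,0,0]},{"linear":[0,0,0.073],"twist":[0,0,0]},{"linear":[0,0,0],"twist":[0,0,0]}] end [ 0.6299 -0.2101  0.1071] 12
```

Emit:
move_arm:
  commands:
    - {"linear": [0.037,0.042,0.007]}
    - {"linear": [0.037,0.042,0.007]}
    - {"linear": [0.037,0.041,0.007],"twist": [0,0,0.001]}
    - {"linear": [0.037,0.042,0.007]}
    - {"linear": [0.037,0.041,0.006],"twist": [0,0,0.001]}
    - {"linear": [0,0,0.074]}
    - {"linear": [0,0,0.074]}
    - {"linear": [0,0,0.074]}
    - {"linear": [0,0,0.074]}
    - {"linear": [0,0,0.074]}
    - {"linear": [0,0,0.073]}
    - {"linear": [0,0,0]}

```text
$.commands[0]: bad value
```

Emit:
move_arm:
  commands:
    - {"linear": [0,0,0]}
    - {"linear": [0,0,0]}
    - {"linear": [0,0,0]}
    - {"linear": [0,0,0]}
    - {"linear": [0,0,0]}
    - {"linear": [0,0,0]}
    - {"linear": [0,0,0]}
    - {"linear": [0,0,0]}
    - {"linear": [0,0,0]}
    - {"linear": [0,0,0]}
  gripper: -1
  newtons: 60

```text
$.commands[0]: bad value
```

```bash
python3 plan.py "0.63 -0.21 0.190 93.25 8" "0.63 -0.21 0.190 93.25 2"
```

```text
t 1.3 p [ 0.571  -0.2691  0.2503] rpy [-179.97    0.     93.45] F [ 0.6 -1.   0. ] op 0.996 gf 0.0
[{"linear":[0.023,0.026,0.025],"twist":[0,0,0]},{"linear":[0.023,0.026,0.025],"twist":[0,0,0]},{"linear":[0.023,0.026,0.025],"twist":[0,0,0]},{"linear":[0.023,0.026,0.025],"twist":[0,0,0]},{"linear":[0.023,0.026,0.025],"twist":[0,0,0]},{"linear":[0.023,0.026,0.025],"twist":[0,0,0.001]},{"linear":[0.024,0.026,0.025],"twist":[0,0,0]},{"linear":[0.023,0.026,0.026],"twist":[0,0,0.001]},{"linear":[0,0,0],"twist":[0,0,0]},{"linear":[0,0,0],"twist":[0,0,0]}] end [ 0.63   -0.21    0.1899] 10
```

Both fields are required.

Emit:
move_arm:
  commands:
    - {"linear": [0.037,0.042,0.007],"twist": [0,0,0]}
    - {"linear": [0.037,0.042,0.007],"twist": [0,0,0]}
    - {"linear": [0.037,0.041,0.007],"twist": [0,0,0.001]}
    - {"linear": [0.037,0.042,0.007],"twist": [0,0,0]}
    - {"linear": [0.037,0.041,0.006],"twist": [0,0,0.001]}
    - {"linear": [0,0,0.074],"twist": [0,0,0]}
    - {"linear": [0,0,0.074],"twist": [0,0,0]}
    - {"linear": [0,0,0.074],"twist": [0,0,0]}
    - {"linear": [0,0,0.074],"twist": [0,0,0]}
    - {"linear": [0,0,0.074],"twist": [0,0,0]}
    - {"linear": [0,0,0.073],"twist": [0,0,0]}
    - {"linear": [0,0,0],"twist": [0,0,0]}

```text
clock: 2.5
eef_pos: [0.6273, -0.2114, 0.1039]
ee_rot: [-3.135, -0.002, 1.622]
contact_force: [-1.1, -0.4, 0.0]
opening: 0.998
gripper_force: 0.0
```

Emit:
move_arm:
  commands:
    - {"linear": [0,0,0],"twist": [0,0,0]}
    - {"linear": [0,0,0],"twist": [0,0,0]}
    - {"linear": [0,0,0],"twist": [0,0,0]}
    - {"linear": [0,0,0],"twist": [0,0,0]}
    - {"linear": [0,0,0],"twist": [0,0,0]}
    - {"linear": [0,0,0],"twist": [0,0,0]}
    - {"linear": [0,0,0],"twist": [0,0,0]}
    - {"linear": [0,0,0],"twist": [0,0,0]}
    - {"linear": [0,0,0],"twist": [0,0,0]}
    - {"linear": [0,0,0],"twist": [0,0,0]}
  gripper: -1
  newtons: 60

```text
clock: 3.5
eef_pos: [0.6309, -0.2115, 0.1078]
ee_rot: [3.138, 0.0, 1.623]
contact_force: [4.0, 1.6, -2.1]
opening: 0.252
gripper_force: 59.9
```

```bash
python3 plan.py "0.63 -0.21 0.200 93.25 9" "0.63 -0.21 0.200 93.25 2"
```

```text
t 3.5 p [ 0.6309 -0.2115  0.1078] rpy [1.7981e+02 2.0000e-02 9.2960e+01] F [ 4.   1.6 -2.1] op 0.252 gf 59.9
[{"linear":[0.001,0,-0.034],"twist":[0,0,0]},{"linear":[0.001,0,-0.034],"twist":[0,0,0]},{"linear":[0,0,-0.034],"twist":[0,0,0]},{"linear":[0.001,0,-0.034],"twist":[0,0,0]},{"linear":[0,0,-0.034],"twist":[0,0,0]},{"linear":[0.001,0,-0.034],"twist":[0,0,-0.001]},{"linear":[0,-0.001,-0.034],"twist":[0.001,0,0]},{"linear":[0.001,-0.001,-0.035],"twist":[0,0,-0.001]},{"linear":[0,0,-0.034],"twist":[0.001,0,0]},{"linear":[0,0,0],"twist":[0,0,0]},{"linear":[0,0,0],"twist":[0,0,0]}] end [ 0.63   -0.2101  0.1999] 11
```

Emit:
move_arm:
  commands:
    - {"linear": [0,0,-0.02],"twist": [0,0,0]}
    - {"linear": [0,0,-0.034],"twist": [0,0,0]}
    - {"linear": [0,0,-0.034],"twist": [0,0,0]}
    - {"linear": [0,0,-0.034],"twist": [0,0,0]}
    - {"linear": [0,0,-0.034],"twist": [0,0,0]}
    - {"linear": [0,0,-0.034],"twist": [0,0,0]}
    - {"linear": [0,0,-0.034],"twist": [0,0,0]}
    - {"linear": [0,0,-0.034],"twist": [0,0,0]}
    - {"linear": [0,0,-0.034],"twist": [0,0,0]}
    - {"linear": [0,0,-0.02],"twist": [0,0,0]}
    - {"linear": [0,0,0],"twist": [0,0,0]}

```text
clock: 4.6
eef_pos: [0.6301, -0.2117, 0.2022]
ee_rot: [3.14, 0.001, 1.622]
contact_force: [-0.6, 0.1, -1.8]
opening: 0.245
gripper_force: 59.9
```

Run:
```python
from meas import *
s=snap('b'); print(env.get_obs()['eef_pos'],np.degrees(env.get_obs()['ee_rot']))
for n in s:
    p,d=s[n]; P=pts(n,d)
    g=roi(P,.58,.68,-.15,.035,.185,.26); 
    if n=='top':
        mm,dd=line(P[g]); print(n,g.sum(),mm.round(4),dd.round(4))
    A=P[g]
    for a,b in((-.15,-.1),(-.1,-.05),(-.05,0),(0,.04)):
        q=A[(A[:,1]>a)&(A[:,1]<b)]; print(n,a,len(q),q.mean(0).round(4) if len(q) else '',np.percentile(q[:,2],85).round(4) if len(q) else '', q[:,1].max() if len(q) else '')
```

```text
[ 0.6292953  -0.21164802  0.2007445 ] [-1.79975967e+02  2.23418891e-04  9.29540812e+01]
top 297 [ 0.6212 -0.0577  0.2276] [-5.490e-02  9.985e-01 -9.000e-04]
top -0.15 81 [ 0.6248 -0.1245  0.2277] 0.2302 -0.10070990245352
top -0.1 80 [ 0.6221 -0.0751  0.2277] 0.2302 -0.051162367871150395
top -0.05 80 [ 0.6193 -0.025   0.2276] 0.2299 -0.0016365610379946126
top 0 56 [0.6172 0.0169 0.2276] 0.2299 0.033113227672544154
side -0.15 33 [ 0.6238 -0.1246  0.2279] 0.2294 -0.10214186963423189
side -0.1 35 [ 0.6214 -0.0759  0.2276] 0.2293 -0.051678164125492976
side -0.05 40 [ 0.6189 -0.0255  0.2276] 0.229 -0.0005110573054580847
side 0 33 [0.6165 0.0184 0.2276] 0.2293 0.034577341649869364
```

```bash
python3 plan.py "0.508 -0.378 0.2 93.6 9"  "0.508 -0.378 0.2 93.6 2"; echo; sed 's/^p=/#/' plan.py >/dev/null; python3 plan.py "0.63 -0.21 0.0805 93 10"|tail -1|cut -c1-60
```

```text
t 4.7 p [ 0.6293 -0.2116  0.2007] rpy [-179.98    0.     92.95] F [ 0.1 -0.1 -2.4] op 0.245 gf 59.9
[{"linear":[-0.059,-0.048,0],"twist":[0,0,-0.001]},{"linear":[-0.059,-0.048,0],"twist":[0,0,-0.001]},{"linear":[-0.059,-0.048,0],"twist":[0,0,0]},{"linear":[-0.059,-0.048,0],"twist":[0,0,-0.001]},{"linear":[-0.059,-0.049,0.001],"twist":[0,0,0]},{"linear":[-0.059,-0.048,0],"twist":[0,0,-0.001]},{"linear":[-0.059,-0.049,0.001],"twist":[0,0,0]},{"linear":[-0.059,-0.049,0],"twist":[0,0,-0.001]},{"linear":[-0.059,-0.048,0.001],"twist":[0,0,0]},{"linear":[0,0,0],"twist":[0,0,0]},{"linear":[0,0,0],"twist":[0,0,0]}] end [ 0.5081 -0.3781  0.1999] 11

[{"linear":[0.001,0,0.04],"twist":[0,0,0]},{"linear":[0,0,0.
```

Emit:
move_arm:
  commands:
    - {"linear": [-0.03,-0.024,0],"twist": [0,0,-0.001]}
    - {"linear": [-0.059,-0.048,0],"twist": [0,0,-0.001]}
    - {"linear": [-0.059,-0.048,0],"twist": [0,0,0]}
    - {"linear": [-0.059,-0.048,0],"twist": [0,0,-0.001]}
    - {"linear": [-0.059,-0.049,0.001],"twist": [0,0,0]}
    - {"linear": [-0.059,-0.048,0],"twist": [0,0,-0.001]}
    - {"linear": [-0.059,-0.049,0.001],"twist": [0,0,0]}
    - {"linear": [-0.059,-0.049,0],"twist": [0,0,-0.001]}
    - {"linear": [-0.059,-0.048,0.001],"twist": [0,0,0]}
    - {"linear": [-0.03,-0.024,0],"twist": [0,0,0]}
    - {"linear": [0,0,0],"twist": [0,0,0]}

```text
clock: 5.8
eef_pos: [0.5064, -0.3809, 0.1995]
ee_rot: [-3.14, 0.0, 1.629]
contact_force: [-0.1, -0.3, -1.6]
opening: 0.245
gripper_force: 59.9
```

Emit:
move_arm:
  commands:
    - {"linear": [0,0,0.04],"twist": [0,0,0]}
    - {"linear": [0,0,0.04],"twist": [0,0,0]}
    - {"linear": [0,0,0.04],"twist": [0,0,0]}
    - {"linear": [0,0,0.04],"twist": [0,0,0]}
    - {"linear": [0,0,0.04],"twist": [0,0,0]}
    - {"linear": [0,0,0.04],"twist": [0,0,0]}
    - {"linear": [0,0,0.04],"twist": [0,0,0]}
    - {"linear": [0,0,0.04],"twist": [0,0,0]}
    - {"linear": [0,0,0.04],"twist": [0,0,0]}
    - {"linear": [0,0,0.038],"twist": [0,0,0]}
    - {"linear": [0,0,0],"twist": [0,0,0]}
    - {"linear": [0,0,0],"twist": [0,0,0]}

```text
clock: 7.0
eef_pos: [0.5085, -0.3785, 0.0805]
ee_rot: [3.142, -0.0, 1.633]
contact_force: [0.2, -0.2, -1.5]
opening: 0.245
gripper_force: 59.9
```

```bash
python3 - <<'E'
from meas import *
s=snap('c')
for n in s:
    p,d=s[n]; P=pts(n,d)
    A=P[roi(P,.46,.54,-.32,-.115,.085,.12)]
    for a,b in((-.32,-.28),(-.28,-.22),(-.22,-.16),(-.16,-.11)):
        q=A[(A[:,1]>a)&(A[:,1]<b)]; print(n,a,len(q),q.mean(0).round(4) if len(q) else '',np.percentile(q[:,2],85).round(4) if len(q) else '')
    if n=='top':
        g=roi(P,.40,.56,-.2,.1,.117,.140); cs=comps(P,g,8)
        for c in cs: print(c)
        g=roi(P,.40,.56,-.11,.1,.09,.140); print('all',rect(P,g))
        m,dd=line(A); print(m,dd)
    for Z in (.12,): 
        pass
    cv2.imwrite(f'pics/c_{n}_crop.png',cv2.resize(p[150:330,180:400][:,:,::-1] if n=='top' else p[80:260,180:400][:,:,::-1],None,fx=2,fy=2,interpolation=cv2.INTER_CUBIC))
cv2.imwrite('pics/c_both.png',np.vstack([cv2.imread('pics/c_top_crop.png')[:290],cv2.imread('pics/c_side_crop.png')[:310]]))
E
python3 plan.py "0.508 -0.378 0.08 93.6 1"
```

```text
top -0.32 55 [ 0.5034 -0.2997  0.1064] 0.1095
top -0.28 84 [ 0.5001 -0.2493  0.1063] 0.1091
top -0.22 83 [ 0.4965 -0.1896  0.1061] 0.1082
top -0.16 46 [ 0.4937 -0.1435  0.1057] 0.1074
(array([280. , 200.2]), np.int32(143), array([ 0.4884, -0.0822]), array([0.0484, 0.0213]), np.float64(0.136))
(array([268. , 201.3]), np.int32(146), array([ 0.4853, -0.0508]), array([0.0489, 0.0219]), np.float64(0.136))
(array([244. , 203.1]), np.int32(147), array([0.4818, 0.0127]), array([0.0486, 0.0213]), np.float64(0.137))
(array([256. , 202.6]), np.int32(144), array([ 0.4815, -0.0189]), array([0.0211, 0.048 ]), np.float64(0.136))
all (array([ 0.488 , -0.0347]), array([0.077 , 0.1455]), 3.79)
[ 0.49855883 -0.22300108  0.10615992] [-0.06210377  0.99806363 -0.00348068]
side -0.32 19 [ 0.5034 -0.3009  0.1077] 0.1094
side -0.28 31 [ 0.5004 -0.2493  0.1078] 0.1098
side -0.22 32 [ 0.4962 -0.1886  0.1077] 0.1098
side -0.16 23 [ 0.4941 -0.1448  0.1068] 0.1085
t 7.1 p [ 0.509  -0.3787  0.0813] rpy [1.7993e+02 5.0000e-02 9.3560e+01] F [ 0.2 -0.  -1.2] op 0.249 gf 59.9
[{"linear":[0.003,-0.003,0.004],"twist":[0.001,0,0]}] end [ 0.5081 -0.3779  0.0801] 1
```

View pics/c_both.png

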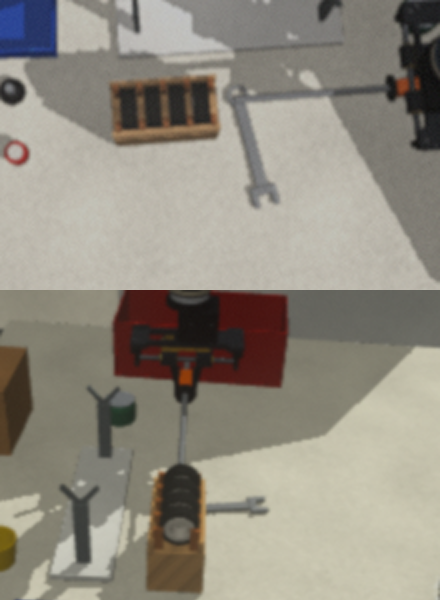

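Top half shows the rod at (240–390, 95) pointing at the roller row. Side half confirms it is in line with the bores; insert.

Emit:
move_arm:
  commands:
    - {"linear": [0.03,0,0],"twist": [0,0,0]}
    - {"linear": [0.06,0,0],"twist": [0,0,0]}
    - {"linear": [0.06,0,0],"twist": [0,0,0]}
    - {"linear": [0.06,0,0],"twist": [0,0,0]}
    - {"linear": [0.06,0,0],"twist": [0,0,0]}
    - {"linear": [0.06,0,0],"twist": [0,0,0]}
    - {"linear": [0.06,0,0],"twist": [0,0,0]}

```text
clock: 7.8
eef_pos: [0.5011, -0.2599, 0.0808]
ee_rot: [3.141, 0.0, 1.634]
contact_force: [-1.0, 0.3, -1.7]
opening: 0.244
gripper_force: 59.9
```

Emit:
move_arm:
  commands:
    - {"linear": [0.06,0,0],"twist": [0,0,0]}
    - {"linear": [0.06,0,0],"twist": [0,0,0]}
    - {"linear": [0.06,0,0],"twist": [0,0,0]}
    - {"linear": [0.06,0,0],"twist": [0,0,0]}
    - {"linear": [0.06,0,0],"twist": [0,0,0]}
    - {"linear": [0.06,0,0],"twist": [0,0,0]}
    - {"linear": [0.03,0,0],"twist": [0,0,0]}
    - {"linear": [0,0,0],"twist": [0,0,0]}
    - {"linear": [0,0,0],"twist": [0,0,0]}

```text
clock: 8.7
eef_pos: [0.4939, -0.1448, 0.0807]
ee_rot: [3.141, 0.0, 1.632]
contact_force: [1.2, -0.0, -2.0]
opening: 0.245
gripper_force: 59.9
```

```bash
python3 - <<'E'
from meas import *
s=snap('d')
p,d=s['top']; P=pts('top',d)
for c in comps(P,roi(P,.40,.56,-.2,.1,.117,.140),8): print(c)
for c in comps(P,roi(P,.44,.52,.03,.2,.085,.125),4): print('tip',c)
cv2.imwrite('pics/d_side_crop.png',cv2.resize(s['side'][0][100:280,180:400][:,:,::-1],None,fx=3,fy=3,interpolation=cv2.INTER_CUBIC))
E
python3 plan.py "0.495 -0.158 0.14 93.6 10"
```

```text
(array([256.1, 202.4]), np.int32(145), array([ 0.4829, -0.0189]), array([0.0211, 0.0512]), np.float64(0.134))
(array([268. , 201.3]), np.int32(146), array([ 0.486 , -0.0506]), array([0.0211, 0.0483]), np.float64(0.135))
(array([280.1, 200.2]), np.int32(145), array([ 0.4873, -0.0821]), array([0.0213, 0.0461]), np.float64(0.134))
(array([243.9, 203.2]), np.int32(143), array([0.4805, 0.0127]), array([0.0458, 0.0213]), np.float64(0.135))
(array([288.5, 198.8]), np.int32(15), array([ 0.4907, -0.105 ]), array([0.0029, 0.0207]), np.float64(0.124))
tip (array([236.5, 193.2]), np.int32(15), array([0.5108, 0.0342]), array([0.0176, 0.0081]), np.float64(0.111))
tip (array([223.2, 204.6]), np.int32(104), array([0.4804, 0.0698]), array([0.0097, 0.0759]), np.float64(0.116))
tip (array([237. , 216.5]), np.int32(10), array([0.4496, 0.033 ]), array([0.0083, 0.0053]), np.float64(0.095))
t 8.8 p [ 0.4939 -0.145   0.0806] rpy [ 1.800e+02 -2.000e-02  9.352e+01] F [-0.3 -0.9 -2. ] op 0.246 gf 59.9
[{"linear":[-0.004,0,-0.02],"twist":[0,0,0]},{"linear":[-0.004,0,-0.02],"twist":[0,0,0]},{"linear":[-0.004,0,-0.02],"twist":[0,0,0]},{"linear":[-0.005,0,-0.02],"twist":[0,0,0]},{"linear":[-0.004,0,-0.02],"twist":[0,0,0]},{"linear":[-0.005,0,-0.02],"twist":[0,0,0]},{"linear":[-0.004,0,-0.019],"twist":[0,0,0]},{"linear":[-0.005,0,-0.02],"twist":[0,0,0]},{"linear":[-0.004,0.001,-0.019],"twist":[0,0,0]},{"linear":[-0.005,0,-0.02],"twist":[0,0,-0.001]}] end [ 0.495  -0.1581  0.14  ] 10
```

View pics/d_side_crop.png

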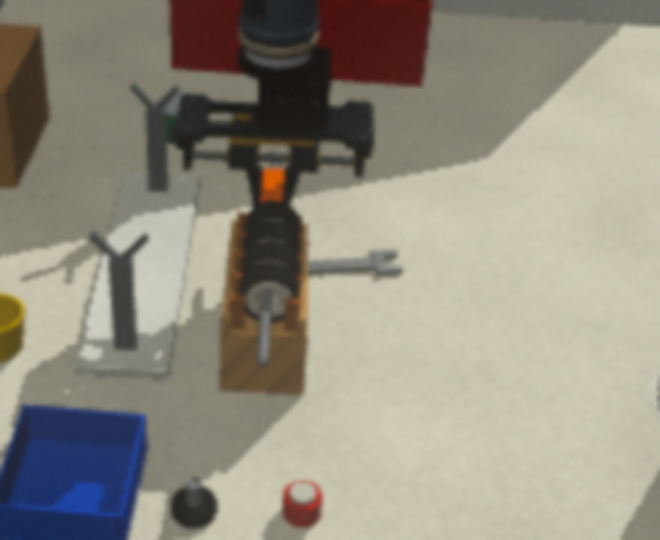

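Emit:
move_arm:
  commands:
    - {"linear": [-0.016,0,0],"twist": [0,0,0]}
    - {"linear": [-0.03,0,0],"twist": [0,0,0]}
    - {"linear": [0,0,-0.015],"twist": [0,0,0]}
    - {"linear": [0,0,-0.015],"twist": [0,0,0]}
    - {"linear": [0,0,-0.015],"twist": [0,0,0]}
    - {"linear": [0,0,-0.02],"twist": [0,0,0]}
    - {"linear": [0,0,-0.02],"twist": [0,0,0]}
    - {"linear": [0,0,-0.02],"twist": [0,0,0]}
    - {"linear": [0,0,-0.02],"twist": [0,0,0]}
    - {"linear": [0,0,-0.02],"twist": [0,0,0]}
    - {"linear": [0,0,-0.02],"twist": [0,0,0]}
    - {"linear": [0,0,-0.01],"twist": [0,0,0]}

```text
clock: 10.0
eef_pos: [0.4951, -0.1588, 0.1339]
ee_rot: [3.141, 0.0, 1.633]
contact_force: [0.1, -0.1, -2.9]
opening: 0.247
gripper_force: 59.9
```

```bash
cat > chk.py <<'E'
from meas import *
import sys
t=sys.argv[1]; s=snap(t); o=env.get_obs(); z=o['eef_pos'][2]+.0225; u=np.array([np.cos(o['ee_rot'][2]),np.sin(o['ee_rot'][2])]); q=np.array(o['eef_pos'][:2]); print(o['eef_pos'],np.degrees(o['ee_rot']),o['gripper_force'])
for n in s:
    P=pts(n,s[n][1]); D=P[...,:2]-q; a=D@u; b=D@np.array([u[1],-u[0]])
    for lo,hi in((.045,.06),(.06,.08),(.08,.1),(.1,.12),(.12,.14),(.14,.16),(.16,.18),(.18,.2),(.2,.215),(.22,.26)):
        g=(a>lo)&(a<hi)&(abs(b)<.04)&(abs(P[...,2]-z)<.05); 
        if g.sum(): print(n,lo,hi,g.sum(),'zmax-axis %.4f'%(np.percentile(P[g][:,2],95)-z),'b',b[g].min().round(3),b[g].max().round(3))
E
python3 chk.py e
```

```text
[ 0.49508142 -0.15878617  0.13367681] [1.79945278e+02 2.58057549e-02 9.35543758e+01] 59.92184073664248
top 0.045 0.06 32 zmax-axis 0.0067 b -0.031 0.032
top 0.06 0.08 139 zmax-axis 0.0217 b -0.031 0.032
top 0.08 0.1 129 zmax-axis 0.0204 b -0.031 0.031
top 0.1 0.12 171 zmax-axis 0.0213 b -0.028 0.026
top 0.12 0.14 128 zmax-axis 0.0208 b -0.032 0.031
top 0.14 0.16 138 zmax-axis 0.0203 b -0.032 0.031
top 0.16 0.18 167 zmax-axis 0.0206 b -0.028 0.026
top 0.18 0.2 73 zmax-axis 0.0187 b -0.03 0.03
top 0.2 0.215 24 zmax-axis 0.0063 b -0.004 0.005
top 0.22 0.26 48 zmax-axis 0.0053 b -0.005 0.005
side 0.045 0.06 18 zmax-axis 0.0180 b -0.03 0.013
side 0.06 0.08 42 zmax-axis 0.0226 b -0.03 0.032
side 0.08 0.1 86 zmax-axis 0.0204 b -0.031 0.03
side 0.1 0.12 91 zmax-axis 0.0211 b -0.026 0.027
side 0.12 0.14 77 zmax-axis 0.0205 b -0.031 0.031
side 0.14 0.16 123 zmax-axis 0.0209 b -0.032 0.032
side 0.16 0.18 103 zmax-axis 0.0211 b -0.032 0.031
side 0.18 0.2 271 zmax-axis 0.0177 b -0.029 0.03
side 0.2 0.215 17 zmax-axis 0.0055 b -0.004 0.004
side 0.22 0.26 41 zmax-axis 0.0048 b -0.005 0.005
```

```bash
python3 plan.py "0.495 -0.1588 0.205 93.5 4" "0.630 -0.2110 0.205 93.1 8"
```

```text
t 10.1 p [ 0.4951 -0.1588  0.1337] rpy [1.7995e+02 3.0000e-02 9.3550e+01] F [-0.4  0.4 -3.4] op 0.249 gf 59.9
[{"linear":[0,0,-0.059],"twist":[0,0,0]},{"linear":[0,0,-0.06],"twist":[0,0,0]},{"linear":[0,0,-0.059],"twist":[0,0,0]},{"linear":[0,0,-0.06],"twist":[0,0,0]},{"linear":[-0.025,0.055,0],"twist":[0,0,0]},{"linear":[-0.025,0.055,0],"twist":[0,0,0.001]},{"linear":[-0.025,0.055,0],"twist":[0,0,0]},{"linear":[-0.025,0.055,0],"twist":[0,0,0.001]},{"linear":[-0.025,0.055,0],"twist":[0,0,0]},{"linear":[-0.025,0.055,0],"twist":[0,0,0.001]},{"linear":[-0.025,0.054,0],"twist":[0,0,0]},{"linear":[-0.025,0.055,0.001],"twist":[0,0,0.001]}] end [ 0.63   -0.2109  0.2049] 12
```

Emit:
move_arm:
  commands:
    - {"linear": [0,0,-0.03],"twist": [0,0,0]}
    - {"linear": [0,0,-0.045],"twist": [0,0,0]}
    - {"linear": [0,0,-0.045],"twist": [0,0,0]}
    - {"linear": [0,0,-0.045],"twist": [0,0,0]}
    - {"linear": [0,0,-0.045],"twist": [0,0,0]}
    - {"linear": [0,0,-0.028],"twist": [0,0,0]}
    - {"linear": [0,0,0],"twist": [0,0,0]}
    - {"linear": [0,0,0],"twist": [0,0,0]}
    - {"linear": [0,0,0],"twist": [0,0,0]}

```text
clock: 11.0
eef_pos: [0.4942, -0.1587, 0.2039]
ee_rot: [-3.14, -0.0, 1.633]
contact_force: [-0.6, 0.6, -3.0]
opening: 0.248
gripper_force: 59.9
```

Emit:
move_arm:
  commands:
    - {"linear": [-0.01,0.025,0],"twist": [0,0,0]}
    - {"linear": [-0.02,0.04,0],"twist": [0,0,0]}
    - {"linear": [-0.025,0.055,0],"twist": [0,0,0.001]}
    - {"linear": [-0.025,0.055,0],"twist": [0,0,0]}
    - {"linear": [-0.025,0.055,0],"twist": [0,0,0.001]}
    - {"linear": [-0.025,0.055,0],"twist": [0,0,0]}
    - {"linear": [-0.025,0.055,0],"twist": [0,0,0.001]}
    - {"linear": [-0.02,0.045,0],"twist": [0,0,0]}
    - {"linear": [-0.015,0.035,0],"twist": [0,0,0.001]}
    - {"linear": [-0.01,0.019,0],"twist": [0,0,0]}
    - {"linear": [0,0,0],"twist": [0,0,0]}
    - {"linear": [0,0,0],"twist": [0,0,0]}

```text
clock: 12.2
eef_pos: [0.6294, -0.2107, 0.2043]
ee_rot: [-3.141, -0.0, 1.625]
contact_force: [0.0, 0.4, -2.6]
opening: 0.249
gripper_force: 59.9
```

```bash
python3 chk.py f; python3 plan.py "0.630 -0.211 0.140 93.1 6" "0.630 -0.211 0.1070 93.1 5" "0.630 -0.211 0.1070 93.1 1"
```

```text
[ 0.62928278 -0.21059577  0.20464079] [-1.79975293e+02  4.12861373e-03  9.30907997e+01] 59.92147355340421
top 0.045 0.06 24 zmax-axis 0.0057 b -0.005 0.003
top 0.06 0.08 126 zmax-axis 0.0206 b -0.029 0.025
top 0.08 0.1 138 zmax-axis 0.0200 b -0.028 0.026
top 0.1 0.12 187 zmax-axis 0.0203 b -0.028 0.026
top 0.12 0.14 117 zmax-axis 0.0196 b -0.028 0.024
top 0.14 0.16 137 zmax-axis 0.0205 b -0.028 0.025
top 0.16 0.18 158 zmax-axis 0.0205 b -0.028 0.025
top 0.18 0.2 70 zmax-axis 0.0192 b -0.027 0.025
top 0.2 0.215 24 zmax-axis 0.0047 b -0.005 0.004
top 0.22 0.26 52 zmax-axis 0.0041 b -0.005 0.005
side 0.045 0.06 16 zmax-axis 0.0182 b -0.015 0.014
side 0.06 0.08 33 zmax-axis 0.0203 b -0.027 0.025
side 0.08 0.1 76 zmax-axis 0.0202 b -0.028 0.026
side 0.1 0.12 77 zmax-axis 0.0206 b -0.028 0.024
side 0.12 0.14 68 zmax-axis 0.0203 b -0.028 0.024
side 0.14 0.16 103 zmax-axis 0.0196 b -0.028 0.024
side 0.16 0.18 78 zmax-axis 0.0196 b -0.027 0.025
side 0.18 0.2 253 zmax-axis 0.0171 b -0.028 0.026
side 0.2 0.215 14 zmax-axis 0.0048 b -0.006 0.005
side 0.22 0.26 40 zmax-axis 0.0038 b -0.005 0.004
t 12.3 p [ 0.6293 -0.2106  0.2046] rpy [-179.98    0.     93.09] F [ 0.1  0.6 -3.9] op 0.246 gf 59.9
[{"linear":[0,0,0.036],"twist":[0,0,0]},{"linear":[0,0,0.036],"twist":[0,0,0]},{"linear":[0,0.001,0.036],"twist":[0,0,0]},{"linear":[0,0,0.036],"twist":[0,0,0]},{"linear":[-0.001,0.001,0.036],"twist":[0,0,0]},{"linear":[0,0,0.035],"twist":[0,0,0]},{"linear":[0,0,0.022],"twist":[0,0,0]},{"linear":[0,0,0.022],"twist":[0,0,0]},{"linear":[0,0,0.022],"twist":[0,0,0]},{"linear":[0,0,0.022],"twist":[0,0,0]},{"linear":[0,0,0.022],"twist":[0,0,0]},{"linear":[0,0,0],"twist":[0,0,0]}] end [ 0.6299 -0.2109  0.1071] 12
```

Emit:
move_arm:
  commands:
    - {"linear": [0,0,0.036],"twist": [0,0,0]}
    - {"linear": [0,0,0.036],"twist": [0,0,0]}
    - {"linear": [0,0.001,0.036],"twist": [0,0,0]}
    - {"linear": [0,0,0.036],"twist": [0,0,0]}
    - {"linear": [0,0.001,0.036],"twist": [0,0,0]}
    - {"linear": [0,0,0.035],"twist": [0,0,0]}
    - {"linear": [0,0,0.03],"twist": [0,0,0]}
    - {"linear": [0,0,0.025],"twist": [0,0,0]}
    - {"linear": [0,0,0.02],"twist": [0,0,0]}
    - {"linear": [0,0,0.018],"twist": [0,0,0]}
    - {"linear": [0,0,0.016],"twist": [0,0,0]}
    - {"linear": [0,0,0],"twist": [0,0,0]}

```text
clock: 13.5
eef_pos: [0.6312, -0.2108, 0.1076]
ee_rot: [3.14, -0.0, 1.624]
contact_force: [0.0, 0.8, -2.5]
opening: 0.247
gripper_force: 59.9
```

```bash
python3 chk.py g | egrep "^\[|0.22|0.045|0.1 |0.2 "
```

```text
[ 0.63096642 -0.210778    0.10786022] [1.79921937e+02 4.65104429e-03 9.30555638e+01] 59.93172920309007
top 0.045 0.06 24 zmax-axis 0.0057 b -0.005 0.005
top 0.08 0.1 115 zmax-axis 0.0204 b -0.027 0.026
top 0.1 0.12 156 zmax-axis 0.0218 b -0.029 0.024
top 0.18 0.2 57 zmax-axis 0.0196 b -0.026 0.026
top 0.2 0.215 48 zmax-axis 0.0151 b -0.025 0.029
top 0.22 0.26 45 zmax-axis 0.0061 b -0.004 0.006
side 0.045 0.06 16 zmax-axis 0.0179 b -0.014 0.014
side 0.08 0.1 76 zmax-axis 0.0209 b -0.028 0.027
side 0.1 0.12 81 zmax-axis 0.0218 b -0.028 0.025
side 0.18 0.2 157 zmax-axis 0.0197 b -0.027 0.026
side 0.2 0.215 30 zmax-axis 0.0162 b -0.026 0.021
side 0.22 0.26 84 zmax-axis 0.0124 b -0.024 0.022
```

Emit:
move_arm:
  commands:
    - {"linear": [0,0,0.004],"twist": [0,0,0]}
    - {"linear": [0,0,0.002],"twist": [0,0,0]}
    - {"linear": [0,0,0],"twist": [0,0,0]}

```text
clock: 13.9
eef_pos: [0.6315, -0.2108, 0.107]
ee_rot: [3.139, 0.001, 1.625]
contact_force: [0.9, 0.6, 5.4]
opening: 0.249
gripper_force: 59.9
```

Emit:
move_arm:
  commands:
    - {"linear": [0,0,0],"twist": [0,0,0]}
    - {"linear": [0,0,0],"twist": [0,0,0]}
    - {"linear": [0,0,0],"twist": [0,0,0]}
    - {"linear": [0,0,0],"twist": [0,0,0]}
    - {"linear": [0,0,-0.04],"twist": [0,0,0]}
    - {"linear": [0,0,-0.08],"twist": [0,0,0]}
    - {"linear": [0,0,-0.12],"twist": [0,0,0]}
    - {"linear": [0,0,-0.12],"twist": [0,0,0]}
    - {"linear": [0,0,-0.12],"twist": [0,0,0]}
    - {"linear": [0,0,0],"twist": [0,0,0]}
  gripper: 0.3

```text
clock: 14.9
eef_pos: [0.6336, -0.2109, 0.2569]
ee_rot: [3.13, 0.004, 1.624]
contact_force: [0.1, 0.9, 1.4]
opening: 0.648
gripper_force: 0.0
```

```bash
cat > obj.py <<'E'
from meas import *
import sys
s=snap(sys.argv[1])
for n in s:
    p,d=s[n]; P=pts(n,d)
    # white/red/black things on the counter region: heights
    g=mask(p,'orange')&roi(P,.57,.7,-.3,-.1,.1,.18); 
    if g.sum()>20: print(n,'handle',rect(P,g),P[g][:,2].max())
    for nm,g in (('red',cv2.dilate((mask(p,'red')&roi(P,.36,.57,.08,.45,.003,.04)).astype(np.uint8),np.ones((5,5)))>0),('blk',(p.max(-1)<80)&roi(P,.36,.565,.08,.45,.005,.05))):
        nl,l,st,c=cv2.connectedComponentsWithStats(g.astype(np.uint8))
        for i in range(1,nl):
            if st[i,4]<25: continue
            q=P[(l==i)]; t=q[q[:,2]>(.02 if nm=='red' else .008)]; 
            if not len(t): continue
            r=cv2.minEnclosingCircle(t[:,:2].astype(np.float32)); hi=q[q[:,2]>(.0255 if nm=='red' else .025)]
            print(n,nm,c[i].round(),st[i,4],'circ',np.round(r[0],4),round(r[1],4),'top',hi.mean(0).round(4) if len(hi) else None,len(hi))
E
python3 obj.py h
```

```text
top handle (array([ 0.6276, -0.1943]), array([0.0174, 0.0305]), 5.43) 0.14585587003251388
top red [158. 202.] 95 circ [0.4039 0.1179] 0.1892 top [0.4919 0.2502 0.1028] 17
top red [128. 227.] 115 circ [0.4364 0.3568] 0.0166 top [0.4327 0.3504 0.028 ] 26
top red [191. 228.] 89 circ [0.4316 0.1727] 0.0153 top [0.4307 0.1696 0.0277] 18
top blk [186. 196.] 91 circ [0.5236 0.187 ] 0.018 top None 0
top blk [131. 200.] 91 circ [0.5133 0.3465] 0.0186 top None 0
top blk [157. 227.] 91 circ [0.4342 0.2668] 0.018 top None 0
side handle (array([ 0.6304, -0.2054]), array([0.0217, 0.0647]), 3.54) 0.14528979560550892
side red [280. 269.] 207 circ [0.4328 0.509 ] 0.3411 top [0.4336 0.2007 0.0473] 40
side red [245. 298.] 246 circ [0.4609 0.5563] 0.2963 top [0.5056 0.2937 0.0454] 44
side red [273. 333.] 281 circ [0.4342 0.5983] 0.2519 top [0.4356 0.3739 0.0413] 57
side blk [244. 269.] 147 circ [0.5252 0.1918] 0.0191 top [0.5245 0.1938 0.0297] 13
side blk [277. 299.] 164 circ [0.4345 0.2727] 0.0181 top [0.4349 0.2742 0.0289] 11
side blk [238. 326.] 205 circ [0.5135 0.3517] 0.0196 top [0.5122 0.3545 0.0295] 16
```

```bash
cat > caps.py <<'E'
from meas import *
import sys
t=sys.argv[1]
for n in('top','side'):
    p=np.load(f'{t}_{n}.npz')['p']; m=mask(p,'red').astype(np.uint8); m=cv2.morphologyEx(m,cv2.MORPH_CLOSE,np.ones((3,3)))
    for c in cv2.findContours(m,cv2.RETR_EXTERNAL,cv2.CHAIN_APPROX_NONE)[0]:
        h=cv2.convexHull(c); a=cv2.contourArea(h)
        if a<20 or a>800: continue
        M=cv2.moments(h); u,v=M['m10']/M['m00'],M['m01']/M['m00']; w=ray(n,u,v,.014)
        if .35<w[0]<.7 and .05<w[1]<.45: print(n,round(u,1),round(v,1),a,w.round(4))
E
python3 caps.py h; python3 plan.py "0.525 0.0 0.24 93 6" "0.525 0.189 0.12 93 6"
```

```text
top 127.3 227.0 33.0 [0.4334 0.3509 0.014 ]
top 157.7 202.2 20.5 [0.504  0.2662 0.014 ]
side 273.1 332.1 167.0 [0.4362 0.362  0.014 ]
side 245.3 296.9 133.0 [0.5092 0.2793 0.014 ]
side 280.1 268.2 100.0 [0.4347 0.1822 0.014 ]
t 15.0 p [ 0.6308 -0.2108  0.2513] rpy [1.7986e+02 7.0000e-02 9.3080e+01] F [-0.5  0.2 -0.5] op 0.647 gf 0.0
[{"linear":[0.12,-0.052,0.006],"twist":[0,0,0]},{"linear":[0.12,-0.052,0.006],"twist":[0,0,0]},{"linear":[0.12,-0.053,0.006],"twist":[0,0,0]},{"linear":[0.12,-0.052,0.006],"twist":[0,0,0]},{"linear":[0.12,-0.053,0.006],"twist":[0.001,0,0]},{"linear":[0.121,-0.052,0.006],"twist":[0,0.001,0.001]},{"linear":[0.105,0.005,0.067],"twist":[0,0,0]},{"linear":[0.105,0.005,0.067],"twist":[0,0,0]},{"linear":[0.105,0.006,0.067],"twist":[0,0,0]},{"linear":[0.104,0.005,0.067],"twist":[0,0,0]},{"linear":[0.105,0.006,0.066],"twist":[0,0,0]},{"linear":[0.104,0.005,0.067],"twist":[0,0,0]}] end [0.525  0.1889 0.1199] 12
```

Emit:
move_arm:
  commands:
    - {"linear": [0.12,-0.052,0.006],"twist": [0,0,0]}
    - {"linear": [0.12,-0.052,0.006],"twist": [0,0,0]}
    - {"linear": [0.12,-0.053,0.006],"twist": [0,0,0]}
    - {"linear": [0.12,-0.052,0.006],"twist": [0,0,0]}
    - {"linear": [0.12,-0.053,0.006],"twist": [0,0,0]}
    - {"linear": [0.121,-0.052,0.006],"twist": [0,0,0]}
    - {"linear": [0.105,0.005,0.067],"twist": [0,0,0]}
    - {"linear": [0.105,0.005,0.067],"twist": [0,0,0]}
    - {"linear": [0.105,0.006,0.067],"twist": [0,0,0]}
    - {"linear": [0.104,0.005,0.067],"twist": [0,0,0]}
    - {"linear": [0.105,0.006,0.066],"twist": [0,0,0]}
    - {"linear": [0.104,0.005,0.067],"twist": [0,0,0]}
  gripper: 0

```text
clock: 16.2
eef_pos: [0.5231, 0.1893, 0.1165]
ee_rot: [-3.139, 0.001, 1.624]
contact_force: [-0.1, 0.5, -1.1]
opening: 0.501
gripper_force: 0.0
```

```bash
python3 plan.py "0.525 0.189 0.015 93 5" "0.525 0.189 0.015 93 2"
python3 - <<'E'
from meas import *
f=np.load('h_top.npz'); p,d=f['p'],f['d']; P=pts('top',d)
g=(p.max(-1)<70)&roi(P,.52,.72,.26,.4,-.01,.056); print('black',rect(P,g),g.sum())
g=(p.max(-1)<70)&roi(P,.52,.72,.26,.4,.04,.056); print('rim',P[g].min(0),P[g].max(0))
E
```

```text
t 16.2 p [0.5231 0.1893 0.1165] rpy [-1.7986e+02  5.0000e-02  9.3070e+01] F [-0.1  0.5 -1.1] op 0.501 gf 0.0
[{"linear":[0,0.001,0.068],"twist":[0,0,0]},{"linear":[0,0.002,0.068],"twist":[0,0,0]},{"linear":[0,0.001,0.067],"twist":[0,0,0]},{"linear":[-0.001,0.002,0.068],"twist":[-0.001,0,0]},{"linear":[0,0.001,0.067],"twist":[0,0,0.001]},{"linear":[0,0,0],"twist":[0,0,0]},{"linear":[0,0,0],"twist":[0,0,0]}] end [0.525  0.1891 0.0151] 7
black (array([0.5993, 0.3281]), array([0.157, 0.116]), 3.22) 1642
rim [0.5667891  0.26971199 0.04002779] [0.67727075 0.38909563 0.05132773]
```

Emit:
move_arm:
  commands:
    - {"linear": [0,0,0.07],"twist": [0,0,0]}
    - {"linear": [0,0,0.07],"twist": [0,0,0]}
    - {"linear": [0,0,0.07],"twist": [0,0,0]}
    - {"linear": [0,0,0.07],"twist": [0,0,0]}
    - {"linear": [0,0,0.07],"twist": [0,0,0]}
    - {"linear": [0,0,0],"twist": [0,0,0]}
    - {"linear": [0,0,0],"twist": [0,0,0]}

```text
clock: 16.9
eef_pos: [0.5233, 0.1885, 0.0129]
ee_rot: [-3.139, 0.001, 1.625]
contact_force: [-0.2, 0.5, 0.4]
opening: 0.504
gripper_force: 0.0
```

Emit:
move_arm:
  commands:
    - {"linear": [0,0,0],"twist": [0,0,0]}
    - {"linear": [0,0,0],"twist": [0,0,0]}
    - {"linear": [0,0,0],"twist": [0,0,0]}
    - {"linear": [0,0,0],"twist": [0,0,0]}
    - {"linear": [0,0,0],"twist": [0,0,0]}
    - {"linear": [0,0,0],"twist": [0,0,0]}
    - {"linear": [0,0,-0.08],"twist": [0,0,0]}
    - {"linear": [0,0,-0.1],"twist": [0,0,0]}
    - {"linear": [0,0,-0.1],"twist": [0,0,0]}
    - {"linear": [0,0,0],"twist": [0,0,0]}
  gripper: -1
  newtons: 30

```text
clock: 17.9
eef_pos: [0.5267, 0.1903, 0.1012]
ee_rot: [3.134, -0.002, 1.624]
contact_force: [0.7, 0.8, -0.8]
opening: 0.136
gripper_force: 30.0
```

```bash
python3 plan.py "0.598 0.304 0.10 93 6" "0.598 0.304 0.052 93 3" "0.598 0.304 0.052 93 2"
```

```text
t 17.9 p [0.5267 0.1903 0.1012] rpy [ 1.7957e+02 -1.4000e-01  9.3070e+01] F [ 0.7  0.8 -0.8] op 0.136 gf 30.0
[{"linear":[0.061,0.043,0.001],"twist":[0.001,0,0]},{"linear":[0.061,0.043,0.001],"twist":[0.001,0,0]},{"linear":[0.061,0.043,0.001],"twist":[0,0,0]},{"linear":[0.061,0.043,0.001],"twist":[0.001,0,0]},{"linear":[0.061,0.043,0.001],"twist":[0,-0.001,0]},{"linear":[0.061,0.043,0.001],"twist":[0.001,0,0.001]},{"linear":[0,0,0.053],"twist":[0,0,0]},{"linear":[0,0,0.053],"twist":[0,0,0]},{"linear":[0,0,0.054],"twist":[0,0,0]},{"linear":[0,0,0],"twist":[0,0,0]},{"linear":[0,0,0],"twist":[0,0,0]}] end [0.598  0.3041 0.0519] 11
```

Emit:
move_arm:
  commands:
    - {"linear": [0.061,0.043,0],"twist": [0,0,0]}
    - {"linear": [0.061,0.043,0],"twist": [0,0,0]}
    - {"linear": [0.061,0.043,0],"twist": [0,0,0]}
    - {"linear": [0.061,0.043,0],"twist": [0,0,0]}
    - {"linear": [0.061,0.043,0],"twist": [0,0,0]}
    - {"linear": [0.061,0.043,0],"twist": [0,0,0]}
    - {"linear": [0,0,0.053],"twist": [0,0,0]}
    - {"linear": [0,0,0.053],"twist": [0,0,0]}
    - {"linear": [0,0,0.054],"twist": [0,0,0]}
    - {"linear": [0,0,0],"twist": [0,0,0]}
    - {"linear": [0,0,0],"twist": [0,0,0]}

```text
clock: 19.0
eef_pos: [0.5949, 0.3007, 0.0481]
ee_rot: [-3.139, 0.002, 1.623]
contact_force: [0.5, -1.0, -0.9]
opening: 0.138
gripper_force: 30.0
```

Emit:
move_arm:
  commands:
    - {"linear": [0,0,0],"twist": [0,0,0]}
    - {"linear": [0,0,0],"twist": [0,0,0]}
    - {"linear": [0,0,0],"twist": [0,0,0]}
    - {"linear": [0,0,-0.07],"twist": [0,0,0]}
    - {"linear": [0,0,-0.08],"twist": [0,0,0]}
    - {"linear": [0,0,0],"twist": [0,0,0]}
    - {"linear": [0,0,0],"twist": [0,0,0]}
  gripper: 0

```text
clock: 19.7
eef_pos: [0.5956, 0.3027, 0.0949]
ee_rot: [3.141, -0.0, 1.625]
contact_force: [-0.3, 0.2, -0.6]
opening: 0.497
gripper_force: 0.0
```

```bash
python3 plan.py "0.5135 0.349 0.08 93 5" "0.5135 0.349 0.015 93 5" "0.5135 0.349 0.015 93 2"
```

```text
t 19.7 p [0.5956 0.3027 0.0949] rpy [ 1.7994e+02 -1.0000e-02  9.3080e+01] F [-0.3  0.2 -0.6] op 0.497 gf 0.0
[{"linear":[0.034,-0.053,0.01],"twist":[0,0,0]},{"linear":[0.034,-0.053,0.01],"twist":[0,0,0]},{"linear":[0.034,-0.053,0.01],"twist":[0,0,0]},{"linear":[0.033,-0.053,0.01],"twist":[0,0,0]},{"linear":[0.034,-0.053,0.01],"twist":[0,0,0.001]},{"linear":[0,0,0.043],"twist":[0,0,0]},{"linear":[0,0,0.043],"twist":[0,0,0]},{"linear":[0,0,0.043],"twist":[0,0,0]},{"linear":[0,0,0.044],"twist":[0,0,0]},{"linear":[0,0,0.043],"twist":[0,0,0]},{"linear":[0,0,0],"twist":[0,0,0]},{"linear":[0,0,0],"twist":[0,0,0]}] end [0.5136 0.349  0.0151] 12
```

Emit:
move_arm:
  commands:
    - {"linear": [0.034,-0.053,0.01],"twist": [0,0,0]}
    - {"linear": [0.034,-0.053,0.01],"twist": [0,0,0]}
    - {"linear": [0.034,-0.053,0.01],"twist": [0,0,0]}
    - {"linear": [0.033,-0.053,0.01],"twist": [0,0,0]}
    - {"linear": [0.034,-0.053,0.01],"twist": [0,0,0.001]}
    - {"linear": [0,0,0.043],"twist": [0,0,0]}
    - {"linear": [0,0,0.043],"twist": [0,0,0]}
    - {"linear": [0,0,0.043],"twist": [0,0,0]}
    - {"linear": [0,0,0.044],"twist": [0,0,0]}
    - {"linear": [0,0,0.043],"twist": [0,0,0]}
    - {"linear": [0,0,0],"twist": [0,0,0]}
    - {"linear": [0,0,0],"twist": [0,0,0]}

```text
clock: 20.9
eef_pos: [0.5136, 0.3488, 0.0142]
ee_rot: [-3.141, 0.0, 1.622]
contact_force: [0.5, -0.2, -0.5]
opening: 0.501
gripper_force: 0.0
```

Emit:
move_arm:
  commands:
    - {"linear": [0,0,0],"twist": [0,0,0]}
    - {"linear": [0,0,0],"twist": [0,0,0]}
    - {"linear": [0,0,0],"twist": [0,0,0]}
    - {"linear": [0,0,0],"twist": [0,0,0]}
    - {"linear": [0,0,0],"twist": [0,0,0]}
    - {"linear": [0,0,0],"twist": [0,0,0]}
    - {"linear": [0,0,-0.08],"twist": [0,0,0]}
    - {"linear": [0,0,-0.1],"twist": [0,0,0]}
    - {"linear": [0,0,-0.1],"twist": [0,0,0]}
    - {"linear": [0,0,0],"twist": [0,0,0]}
    - {"linear": [0,0,0],"twist": [0,0,0]}
  gripper: -1

```text
clock: 22.0
eef_pos: [0.5136, 0.3488, 0.099]
ee_rot: [3.141, -0.0, 1.622]
contact_force: [-0.7, 0.2, -1.4]
opening: 0.145
gripper_force: 30.0
```

```bash
python3 plan.py "0.645 0.354 0.10 93 6" "0.645 0.354 0.053 93 3" "0.645 0.354 0.053 93 2"
```

```text
t 22.0 p [0.5136 0.3488 0.099 ] rpy [179.94  -0.    92.95] F [-0.7  0.2 -1.4] op 0.145 gf 30.0
[{"linear":[-0.001,0.073,0],"twist":[0,0,0]},{"linear":[-0.001,0.073,-0.001],"twist":[0,0,0]},{"linear":[-0.001,0.073,0],"twist":[0,0,0]},{"linear":[-0.001,0.073,-0.001],"twist":[0,0,0]},{"linear":[-0.001,0.073,0],"twist":[0,0,0]},{"linear":[0,0.073,-0.001],"twist":[0,0,0]},{"linear":[0,0,0.052],"twist":[0,0,0]},{"linear":[0,0,0.052],"twist":[0,0,0]},{"linear":[0,0,0.053],"twist":[0,0,0]},{"linear":[0,0,0],"twist":[0,0,0]},{"linear":[0,0,0],"twist":[0,0,0]}] end [0.645  0.3541 0.053 ] 11
```

Emit:
move_arm:
  commands:
    - {"linear": [-0.001,0.073,0],"twist": [0,0,0]}
    - {"linear": [-0.001,0.073,-0.001],"twist": [0,0,0]}
    - {"linear": [-0.001,0.073,0],"twist": [0,0,0]}
    - {"linear": [-0.001,0.073,-0.001],"twist": [0,0,0]}
    - {"linear": [-0.001,0.073,0],"twist": [0,0,0]}
    - {"linear": [0,0.073,-0.001],"twist": [0,0,0]}
    - {"linear": [0,0,0.052],"twist": [0,0,0]}
    - {"linear": [0,0,0.052],"twist": [0,0,0]}
    - {"linear": [0,0,0.053],"twist": [0,0,0]}
    - {"linear": [0,0,0],"twist": [0,0,0]}
    - {"linear": [0,0,0],"twist": [0,0,0]}

```text
clock: 23.1
eef_pos: [0.6435, 0.3542, 0.0514]
ee_rot: [-3.14, 0.001, 1.623]
contact_force: [0.2, 0.7, -0.3]
opening: 0.136
gripper_force: 30.0
```

Emit:
move_arm:
  commands:
    - {"linear": [0,0,0],"twist": [0,0,0]}
    - {"linear": [0,0,0],"twist": [0,0,0]}
    - {"linear": [0,0,0],"twist": [0,0,0]}
    - {"linear": [0,0,-0.07],"twist": [0,0,0]}
    - {"linear": [0,0,-0.08],"twist": [0,0,0]}
    - {"linear": [0,0,0],"twist": [0,0,0]}
    - {"linear": [0,0,0],"twist": [0,0,0]}
  gripper: 0

```text
clock: 23.8
eef_pos: [0.6451, 0.3544, 0.0984]
ee_rot: [3.14, -0.001, 1.622]
contact_force: [0.4, -0.4, -1.4]
opening: 0.5
gripper_force: 0.0
```

```bash
python3 plan.py "0.4345 0.2695 0.08 93 6" "0.4345 0.2695 0.015 93 4" "0.4345 0.2695 0.015 93 2"; python3 obj.py i; python3 caps.py i
python3 -c "
import cv2;p=cv2.imread('pics/i_top.png');cv2.imwrite('pics/i_crop.png',cv2.resize(p[120:250,90:250],None,fx=4,fy=4,interpolation=cv2.INTER_CUBIC))"
```

```text
t 23.8 p [0.6451 0.3544 0.0984] rpy [ 1.799e+02 -3.000e-02  9.295e+01] F [ 0.4 -0.4 -1.4] op 0.5 gf 0.0
[{"linear":[-0.041,-0.119,0.01],"twist":[0,0,0]},{"linear":[-0.041,-0.119,0.01],"twist":[0,0,0]},{"linear":[-0.041,-0.119,0.01],"twist":[0,0,0]},{"linear":[-0.041,-0.12,0.01],"twist":[0,0,0]},{"linear":[-0.041,-0.119,0.01],"twist":[0,0,0]},{"linear":[-0.041,-0.12,0.01],"twist":[0.001,0,0]},{"linear":[0,0,0.054],"twist":[0,0,0]},{"linear":[0,0,0.054],"twist":[0,0,0]},{"linear":[0,0,0.054],"twist":[0,0,0]},{"linear":[-0.001,0,0.055],"twist":[0,0,0]},{"linear":[0,0,0],"twist":[0,0,0]},{"linear":[0,0,0],"twist":[0,0,0]}] end [0.4344 0.2693 0.0149] 12
top handle (array([ 0.6282, -0.2087]), array([0.0175, 0.0575]), 4.14) 0.1458312714362564
top red [128. 227.] 116 circ [0.4362 0.3564] 0.0167 top [0.4334 0.3522 0.0284] 17
top blk [154. 228.] 36 circ [0.4313 0.2723] 0.0171 top None 0
side handle (array([ 0.6294, -0.2017]), array([0.0209, 0.0679]), 2.83) 0.14854354359116817
side red [280. 269.] 203 circ [0.4226 0.5087] 0.3412 top [0.4328 0.2148 0.0632] 43
side red [245. 297.] 236 circ [0.4655 0.5573] 0.2959 top [0.5031 0.3157 0.0757] 48
side red [273. 333.] 279 circ [0.4331 0.5979] 0.2522 top [0.4345 0.371  0.0398] 62
side blk [277. 300.] 128 circ [0.4349 0.272 ] 0.0184 top None 0
top 127.4 227.1 34.5 [0.433  0.3507 0.014 ]
side 273.1 332.1 166.0 [0.4362 0.3619 0.014 ]
side 245.3 296.8 127.5 [0.5093 0.279  0.014 ]
side 280.1 268.2 98.0 [0.4349 0.182  0.014 ]
```

View pics/i_crop.png

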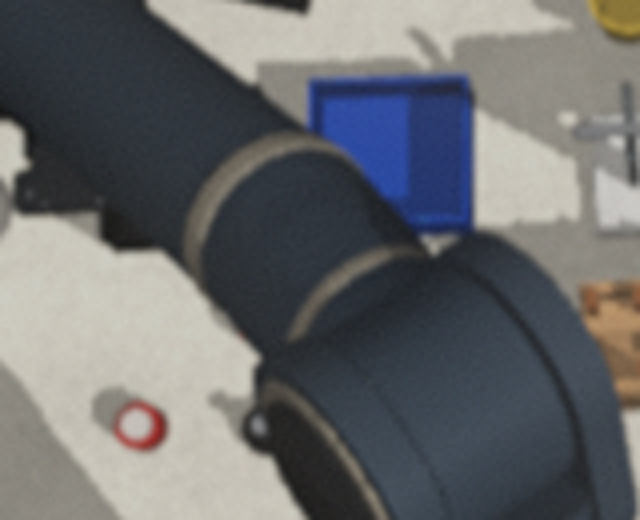

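The arm hides the bins from above. Foot (265,425) and cap (138,425) in the crop are where they were. Continue.

Emit:
move_arm:
  commands:
    - {"linear": [-0.041,-0.119,0.01],"twist": [0,0,0]}
    - {"linear": [-0.041,-0.119,0.01],"twist": [0,0,0]}
    - {"linear": [-0.041,-0.119,0.01],"twist": [0,0,0]}
    - {"linear": [-0.041,-0.12,0.01],"twist": [0,0,0]}
    - {"linear": [-0.041,-0.119,0.01],"twist": [0,0,0]}
    - {"linear": [-0.041,-0.12,0.01],"twist": [0,0,0]}
    - {"linear": [0,0,0.054],"twist": [0,0,0]}
    - {"linear": [0,0,0.054],"twist": [0,0,0]}
    - {"linear": [0,0,0.054],"twist": [0,0,0]}
    - {"linear": [-0.001,0,0.055],"twist": [0,0,0]}
    - {"linear": [0,0,0],"twist": [0,0,0]}
    - {"linear": [0,0,0],"twist": [0,0,0]}

```text
clock: 25.1
eef_pos: [0.4337, 0.2689, 0.014]
ee_rot: [-3.14, 0.001, 1.623]
contact_force: [-0.6, -0.1, 0.2]
opening: 0.499
gripper_force: 0.0
```

Emit:
move_arm:
  commands:
    - {"linear": [0,0,0],"twist": [0,0,0]}
    - {"linear": [0,0,0],"twist": [0,0,0]}
    - {"linear": [0,0,0],"twist": [0,0,0]}
    - {"linear": [0,0,0],"twist": [0,0,0]}
    - {"linear": [0,0,0],"twist": [0,0,0]}
    - {"linear": [0,0,0],"twist": [0,0,0]}
    - {"linear": [0,0,-0.08],"twist": [0,0,0]}
    - {"linear": [0,0,-0.1],"twist": [0,0,0]}
    - {"linear": [0,0,-0.1],"twist": [0,0,0]}
    - {"linear": [0,0,0],"twist": [0,0,0]}
    - {"linear": [0,0,0],"twist": [0,0,0]}
  gripper: -1

```text
clock: 26.2
eef_pos: [0.4342, 0.2689, 0.0985]
ee_rot: [3.141, 0.0, 1.622]
contact_force: [0.5, -0.8, -1.4]
opening: 0.134
gripper_force: 30.1
```

```bash
python3 plan.py "0.645 0.304 0.11 93 7" "0.645 0.304 0.055 93 3" "0.645 0.304 0.055 93 2"
```

```text
t 26.2 p [0.4342 0.2689 0.0985] rpy [1.7995e+02 1.0000e-02 9.2940e+01] F [ 0.5 -0.8 -1.4] op 0.134 gf 30.1
[{"linear":[0.012,0.101,-0.005],"twist":[0,0,0]},{"linear":[0.011,0.101,-0.005],"twist":[0,0,0]},{"linear":[0.012,0.101,-0.006],"twist":[0,0,0]},{"linear":[0.011,0.101,-0.005],"twist":[0,0,0]},{"linear":[0.012,0.101,-0.006],"twist":[0,0,0]},{"linear":[0.011,0.101,-0.005],"twist":[0,0,0]},{"linear":[0.012,0.102,-0.006],"twist":[0,0,0]},{"linear":[0,0,0.061],"twist":[0,0,0]},{"linear":[0,0,0.061],"twist":[0,0,0]},{"linear":[0,0,0.062],"twist":[0,0,0]},{"linear":[0,0,0],"twist":[0,0,0]},{"linear":[0,0,0],"twist":[0,0,0]}] end [0.6451 0.3041 0.0549] 12
```

Emit:
move_arm:
  commands:
    - {"linear": [0.012,0.101,-0.005],"twist": [0,0,0]}
    - {"linear": [0.011,0.101,-0.005],"twist": [0,0,0]}
    - {"linear": [0.012,0.101,-0.006],"twist": [0,0,0]}
    - {"linear": [0.011,0.101,-0.005],"twist": [0,0,0]}
    - {"linear": [0.012,0.101,-0.006],"twist": [0,0,0]}
    - {"linear": [0.011,0.101,-0.005],"twist": [0,0,0]}
    - {"linear": [0.012,0.102,-0.006],"twist": [0,0,0]}
    - {"linear": [0,0,0.061],"twist": [0,0,0]}
    - {"linear": [0,0,0.061],"twist": [0,0,0]}
    - {"linear": [0,0,0.062],"twist": [0,0,0]}
    - {"linear": [0,0,0],"twist": [0,0,0]}
    - {"linear": [0,0,0],"twist": [0,0,0]}

```text
clock: 27.4
eef_pos: [0.6437, 0.3042, 0.0535]
ee_rot: [-3.14, 0.001, 1.623]
contact_force: [-0.4, -0.4, -0.5]
opening: 0.142
gripper_force: 30.1
```

Emit:
move_arm:
  commands:
    - {"linear": [0,0,0],"twist": [0,0,0]}
    - {"linear": [0,0,0],"twist": [0,0,0]}
    - {"linear": [0,0,0],"twist": [0,0,0]}
    - {"linear": [0,0,-0.07],"twist": [0,0,0]}
    - {"linear": [0,0,-0.08],"twist": [0,0,0]}
    - {"linear": [0,0,0],"twist": [0,0,0]}
    - {"linear": [0,0,0],"twist": [0,0,0]}
  gripper: 0.2

```text
clock: 28.1
eef_pos: [0.6453, 0.3045, 0.1005]
ee_rot: [3.14, -0.0, 1.622]
contact_force: [-0.7, -0.8, -0.9]
opening: 0.588
gripper_force: 0.0
```

```bash
python3 plan.py "0.507 0.273 0.09 93 5" "0.507 0.273 0.006 93 5" "0.507 0.273 0.006 93 2"
```

```text
t 28.1 p [0.6453 0.3045 0.1005] rpy [ 1.799e+02 -2.000e-02  9.295e+01] F [-0.7 -0.8 -0.9] op 0.588 gf 0.0
[{"linear":[-0.016,-0.093,0.007],"twist":[0,0,0]},{"linear":[-0.016,-0.093,0.007],"twist":[0,0,0]},{"linear":[-0.016,-0.093,0.007],"twist":[0,0,0]},{"linear":[-0.017,-0.093,0.007],"twist":[0,0,0]},{"linear":[-0.016,-0.094,0.006],"twist":[0.001,0,0]},{"linear":[0,0,0.056],"twist":[0,0,0]},{"linear":[0,0,0.056],"twist":[0,0,0]},{"linear":[0,0,0.056],"twist":[0,0,0]},{"linear":[0,0,0.056],"twist":[0,0,0]},{"linear":[0,0,0.056],"twist":[0,0,0]},{"linear":[0,0,0],"twist":[0,0,0]},{"linear":[0,0,0],"twist":[0,0,0]}] end [0.5069 0.273  0.006 ] 12
```

Emit:
move_arm:
  commands:
    - {"linear": [-0.016,-0.093,0.007],"twist": [0,0,0]}
    - {"linear": [-0.016,-0.093,0.007],"twist": [0,0,0]}
    - {"linear": [-0.016,-0.093,0.007],"twist": [0,0,0]}
    - {"linear": [-0.017,-0.093,0.007],"twist": [0,0,0]}
    - {"linear": [-0.016,-0.094,0.006],"twist": [0,0,0]}
    - {"linear": [0,0,0.056],"twist": [0,0,0]}
    - {"linear": [0,0,0.056],"twist": [0,0,0]}
    - {"linear": [0,0,0.056],"twist": [0,0,0]}
    - {"linear": [0,0,0.056],"twist": [0,0,0]}
    - {"linear": [0,0,0.054],"twist": [0,0,0]}
    - {"linear": [0,0,0],"twist": [0,0,0]}
    - {"linear": [0,0,0],"twist": [0,0,0]}

```text
clock: 29.3
eef_pos: [0.5064, 0.2729, 0.0055]
ee_rot: [-3.141, 0.0, 1.623]
contact_force: [-0.1, -0.2, 1.0]
opening: 0.6
gripper_force: 0.0
```

Emit:
move_arm:
  commands:
    - {"linear": [0,0,0],"twist": [0,0,0]}
    - {"linear": [0,0,0],"twist": [0,0,0]}
    - {"linear": [0,0,0],"twist": [0,0,0]}
    - {"linear": [0,0,0],"twist": [0,0,0]}
    - {"linear": [0,0,0],"twist": [0,0,0]}
    - {"linear": [0,0,0],"twist": [0,0,0]}
    - {"linear": [0,0,-0.08],"twist": [0,0,0]}
    - {"linear": [0,0,-0.1],"twist": [0,0,0]}
    - {"linear": [0,0,-0.1],"twist": [0,0,0]}
    - {"linear": [0,0,0],"twist": [0,0,0]}
    - {"linear": [0,0,0],"twist": [0,0,0]}
  gripper: -1

```text
clock: 30.4
eef_pos: [0.5066, 0.2726, 0.0901]
ee_rot: [3.141, 0.0, 1.622]
contact_force: [-0.1, -0.9, -1.9]
opening: 0.381
gripper_force: 30.0
```

```bash
python3 plan.py "0.606 0.205 0.09 93 6" "0.606 0.205 0.052 93 3" "0.606 0.205 0.052 93 2"
```

```text
t 30.4 p [0.5066 0.2726 0.0901] rpy [1.7997e+02 1.0000e-02 9.2950e+01] F [-0.1 -0.9 -1.9] op 0.381 gf 30.0
[{"linear":[-0.04,0.053,0],"twist":[0,0,0]},{"linear":[-0.04,0.053,0],"twist":[0,0,0]},{"linear":[-0.041,0.053,0],"twist":[0,0,0]},{"linear":[-0.04,0.053,0],"twist":[0,0,0]},{"linear":[-0.041,0.054,0],"twist":[0,0,0]},{"linear":[-0.04,0.053,0.001],"twist":[0,0,0]},{"linear":[0,0,0.042],"twist":[0,0,0]},{"linear":[0,0,0.042],"twist":[0,0,0]},{"linear":[0,0,0.042],"twist":[0,0,0]},{"linear":[0,0,0],"twist":[0,0,0]},{"linear":[0,0,0],"twist":[0,0,0]}] end [0.6059 0.2051 0.0521] 11
```

Emit:
move_arm:
  commands:
    - {"linear": [-0.04,0.053,0],"twist": [0,0,0]}
    - {"linear": [-0.04,0.053,0],"twist": [0,0,0]}
    - {"linear": [-0.041,0.053,0],"twist": [0,0,0]}
    - {"linear": [-0.04,0.053,0],"twist": [0,0,0]}
    - {"linear": [-0.041,0.054,0],"twist": [0,0,0]}
    - {"linear": [-0.04,0.053,0.001],"twist": [0,0,0]}
    - {"linear": [0,0,0.042],"twist": [0,0,0]}
    - {"linear": [0,0,0.042],"twist": [0,0,0]}
    - {"linear": [0,0,0.042],"twist": [0,0,0]}
    - {"linear": [0,0,0],"twist": [0,0,0]}
    - {"linear": [0,0,0],"twist": [0,0,0]}

```text
clock: 31.5
eef_pos: [0.6049, 0.2061, 0.0512]
ee_rot: [-3.14, 0.0, 1.624]
contact_force: [0.5, 0.4, 0.3]
opening: 0.383
gripper_force: 30.0
```

Emit:
move_arm:
  commands:
    - {"linear": [0,0,0],"twist": [0,0,0]}
    - {"linear": [0,0,0],"twist": [0,0,0]}
    - {"linear": [0,0,0],"twist": [0,0,0]}
    - {"linear": [0,0,-0.07],"twist": [0,0,0]}
    - {"linear": [0,0,-0.08],"twist": [0,0,0]}
    - {"linear": [0,0,0],"twist": [0,0,0]}
    - {"linear": [0,0,0],"twist": [0,0,0]}
  gripper: 0.3

```text
clock: 32.2
eef_pos: [0.6062, 0.2053, 0.0973]
ee_rot: [3.14, -0.0, 1.622]
contact_force: [-0.1, -0.5, -0.6]
opening: 0.649
gripper_force: 0.0
```

```bash
python3 plan.py "0.435 0.356 0.09 93 6" "0.435 0.356 0.006 93 4" "0.435 0.356 0.006 93 2"; python3 obj.py j >/dev/null; python3 caps.py j
```

```text
t 32.2 p [0.6062 0.2053 0.0973] rpy [179.92  -0.    92.95] F [-0.1 -0.5 -0.6] op 0.649 gf 0.0
[{"linear":[0.089,-0.091,0.004],"twist":[0,0,0]},{"linear":[0.088,-0.091,0.004],"twist":[0,0,0]},{"linear":[0.089,-0.09,0.004],"twist":[0,0,0]},{"linear":[0.088,-0.091,0.004],"twist":[0,0,0]},{"linear":[0.089,-0.09,0.004],"twist":[0,0,0]},{"linear":[0.088,-0.091,0.004],"twist":[0.001,0,0]},{"linear":[0,0,0.07],"twist":[0,0,0]},{"linear":[0,0,0.07],"twist":[0,0,0]},{"linear":[0,0,0.07],"twist":[0,0,0]},{"linear":[0,0,0.07],"twist":[0,0,0]},{"linear":[0,0,0],"twist":[0,0,0]},{"linear":[0,0,0],"twist":[0,0,0]}] end [0.4349 0.356  0.0059] 12
top 127.3 227.0 33.0 [0.4334 0.3509 0.014 ]
side 273.1 332.1 165.5 [0.4363 0.3619 0.014 ]
side 280.2 268.2 99.0 [0.4346 0.1821 0.014 ]
```

Emit:
move_arm:
  commands:
    - {"linear": [0.089,-0.091,0.004],"twist": [0,0,0]}
    - {"linear": [0.088,-0.091,0.004],"twist": [0,0,0]}
    - {"linear": [0.089,-0.09,0.004],"twist": [0,0,0]}
    - {"linear": [0.088,-0.091,0.004],"twist": [0,0,0]}
    - {"linear": [0.089,-0.09,0.004],"twist": [0,0,0]}
    - {"linear": [0.088,-0.091,0.004],"twist": [0,0,0]}
    - {"linear": [0,0,0.07],"twist": [0,0,0]}
    - {"linear": [0,0,0.07],"twist": [0,0,0]}
    - {"linear": [0,0,0.07],"twist": [0,0,0]}
    - {"linear": [0,0,0.068],"twist": [0,0,0]}
    - {"linear": [0,0,0],"twist": [0,0,0]}
    - {"linear": [0,0,0],"twist": [0,0,0]}

```text
clock: 33.5
eef_pos: [0.4342, 0.3557, 0.0057]
ee_rot: [-3.14, 0.001, 1.623]
contact_force: [0.5, 0.1, -0.2]
opening: 0.647
gripper_force: 0.0
```

Emit:
move_arm:
  commands:
    - {"linear": [0,0,0],"twist": [0,0,0]}
    - {"linear": [0,0,0],"twist": [0,0,0]}
    - {"linear": [0,0,0],"twist": [0,0,0]}
    - {"linear": [0,0,0],"twist": [0,0,0]}
    - {"linear": [0,0,0],"twist": [0,0,0]}
    - {"linear": [0,0,0],"twist": [0,0,0]}
    - {"linear": [0,0,-0.08],"twist": [0,0,0]}
    - {"linear": [0,0,-0.1],"twist": [0,0,0]}
    - {"linear": [0,0,-0.1],"twist": [0,0,0]}
    - {"linear": [0,0,0],"twist": [0,0,0]}
    - {"linear": [0,0,0],"twist": [0,0,0]}
  gripper: -1

```text
clock: 34.6
eef_pos: [0.4348, 0.3558, 0.0905]
ee_rot: [3.141, -0.0, 1.622]
contact_force: [-0.7, -0.2, -0.5]
opening: 0.38
gripper_force: 30.0
```

```bash
python3 plan.py "0.652 0.155 0.10 93 8" "0.652 0.155 0.052 93 3" "0.652 0.155 0.052 93 1"
```

```text
t 34.6 p [0.4348 0.3558 0.0905] rpy [179.95  -0.    92.95] F [-0.7 -0.2 -0.5] op 0.38 gf 30.0
[{"linear":[-0.088,0.086,-0.004],"twist":[0,0,0]},{"linear":[-0.088,0.086,-0.004],"twist":[0,0,0]},{"linear":[-0.088,0.086,-0.004],"twist":[0,0,0]},{"linear":[-0.088,0.086,-0.004],"twist":[0,0,0]},{"linear":[-0.088,0.086,-0.004],"twist":[0,0,0]},{"linear":[-0.089,0.086,-0.004],"twist":[0,0,0]},{"linear":[-0.088,0.086,-0.004],"twist":[0,0,0]},{"linear":[-0.089,0.087,-0.003],"twist":[0,0,0]},{"linear":[0,0,0.053],"twist":[0,0,0]},{"linear":[0,0,0.053],"twist":[0,0,0]},{"linear":[0,-0.001,0.054],"twist":[0,0,0]},{"linear":[0,0,0],"twist":[0,0,0]}] end [0.6519 0.1549 0.0519] 12
```

Emit:
move_arm:
  commands:
    - {"linear": [-0.088,0.086,-0.004],"twist": [0,0,0]}
    - {"linear": [-0.088,0.086,-0.004],"twist": [0,0,0]}
    - {"linear": [-0.088,0.086,-0.004],"twist": [0,0,0]}
    - {"linear": [-0.088,0.086,-0.004],"twist": [0,0,0]}
    - {"linear": [-0.088,0.086,-0.004],"twist": [0,0,0]}
    - {"linear": [-0.089,0.086,-0.004],"twist": [0,0,0]}
    - {"linear": [-0.088,0.086,-0.004],"twist": [0,0,0]}
    - {"linear": [-0.089,0.087,-0.003],"twist": [0,0,0]}
    - {"linear": [0,0,0.053],"twist": [0,0,0]}
    - {"linear": [0,0,0.053],"twist": [0,0,0]}
    - {"linear": [0,-0.001,0.054],"twist": [0,0,0]}
    - {"linear": [0,0,0],"twist": [0,0,0]}

```text
clock: 35.8
eef_pos: [0.6481, 0.1557, 0.0476]
ee_rot: [-3.134, 0.001, 1.625]
contact_force: [-0.2, 0.0, -0.6]
opening: 0.378
gripper_force: 30.0
```

Emit:
move_arm:
  commands:
    - {"linear": [0,0,0],"twist": [0,0,0]}
    - {"linear": [0,0,0],"twist": [0,0,0]}
    - {"linear": [0,0,0],"twist": [0,0,0]}
    - {"linear": [0,0,0],"twist": [0,0,0]}
    - {"linear": [0,0,-0.07],"twist": [0,0,0]}
    - {"linear": [0,0,-0.08],"twist": [0,0,0]}
    - {"linear": [0,0,0],"twist": [0,0,0]}
    - {"linear": [0,0,0],"twist": [0,0,0]}
  gripper: 0.3

```text
clock: 36.6
eef_pos: [0.6521, 0.155, 0.0972]
ee_rot: [3.14, 0.0, 1.622]
contact_force: [-0.1, 0.2, -0.2]
opening: 0.645
gripper_force: 0.0
```

```bash
python3 plan.py "0.433 0.177 0.09 93 6" "0.433 0.177 0.006 93 4" "0.433 0.177 0.006 93 2"; python3 obj.py k >/dev/null; python3 caps.py k
```

```text
t 36.6 p [0.6521 0.155  0.0972] rpy [1.7991e+02 1.0000e-02 9.2950e+01] F [-0.1  0.2 -0.2] op 0.645 gf 0.0
[{"linear":[0.018,-0.121,0.004],"twist":[0,0,0]},{"linear":[0.019,-0.121,0.004],"twist":[0,0,0]},{"linear":[0.018,-0.121,0.004],"twist":[0,0,0]},{"linear":[0.019,-0.121,0.004],"twist":[0,0,0]},{"linear":[0.018,-0.121,0.003],"twist":[0,0,0]},{"linear":[0.019,-0.12,0.004],"twist":[0.001,0,0]},{"linear":[0,0,0.07],"twist":[0,0,0]},{"linear":[0,0,0.07],"twist":[0,0,0]},{"linear":[0,0,0.07],"twist":[0,0,0]},{"linear":[0,0,0.07],"twist":[0,0,0]},{"linear":[0,0,0],"twist":[0,0,0]},{"linear":[0,0,0],"twist":[0,0,0]}] end [0.4331 0.1771 0.006 ] 12
side 273.2 275.8 102.5 [0.4499 0.2087 0.014 ]
side 197.7 253.3 105.5 [0.6521 0.1604 0.014 ]
```

The last cap was knocked aside; the side view now puts it at about (0.448, 0.203).

```bash
python3 plan.py "0.448 0.203 0.09 93 6" "0.448 0.203 0.006 93 4" "0.448 0.203 0.006 93 2"|tail -1; python3 -c "
import cv2;p=cv2.imread('pics/k_side.png');cv2.imwrite('pics/k_crop.png',cv2.resize(p[200:350,140:320],None,fx=3,fy=3,interpolation=cv2.INTER_CUBIC))"
```

```text
[{"linear":[0.033,-0.111,0.003],"twist":[0,0,0]},{"linear":[0.033,-0.111,0.003],"twist":[0,0,0]},{"linear":[0.032,-0.111,0.003],"twist":[0,0,0]},{"linear":[0.033,-0.112,0.004],"twist":[0,0,0]},{"linear":[0.032,-0.111,0.003],"twist":[0,0,0]},{"linear":[0.033,-0.112,0.004],"twist":[-0.001,0,0]},{"linear":[0,0,0.07],"twist":[0,0,0]},{"linear":[0,0,0.07],"twist":[0,0,0]},{"linear":[0,0,0.07],"twist":[0,0,0]},{"linear":[0,0,0.07],"twist":[0,0,0]},{"linear":[0,0,0],"twist":[0,0,0]},{"linear":[0,0,0],"twist":[0,0,0]}] end [0.448  0.2029 0.0059] 12
```

View pics/k_crop.png

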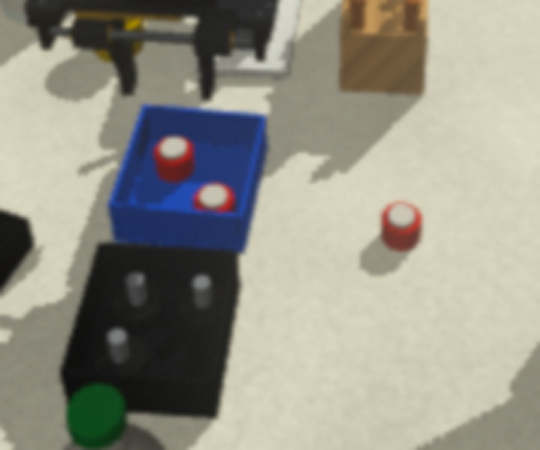

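Two caps stand in the blue bin at (174,158) and (213,195), and three feet stand upright in the black bin. The last cap is upright at (402,225).

Emit:
move_arm:
  commands:
    - {"linear": [0.033,-0.111,0.003],"twist": [0,0,0]}
    - {"linear": [0.033,-0.111,0.003],"twist": [0,0,0]}
    - {"linear": [0.032,-0.111,0.003],"twist": [0,0,0]}
    - {"linear": [0.033,-0.112,0.004],"twist": [0,0,0]}
    - {"linear": [0.032,-0.111,0.003],"twist": [0,0,0]}
    - {"linear": [0.033,-0.112,0.004],"twist": [0,0,0]}
    - {"linear": [0,0,0.07],"twist": [0,0,0]}
    - {"linear": [0,0,0.07],"twist": [0,0,0]}
    - {"linear": [0,0,0.07],"twist": [0,0,0]}
    - {"linear": [0,0,0.068],"twist": [0,0,0]}
    - {"linear": [0,0,0],"twist": [0,0,0]}
    - {"linear": [0,0,0],"twist": [0,0,0]}

```text
clock: 37.9
eef_pos: [0.4481, 0.2034, 0.0068]
ee_rot: [-3.14, 0.0, 1.623]
contact_force: [-0.5, 0.0, 0.1]
opening: 0.648
gripper_force: 0.0
```

Emit:
move_arm:
  commands:
    - {"linear": [0,0,0],"twist": [0,0,0]}
    - {"linear": [0,0,0],"twist": [0,0,0]}
    - {"linear": [0,0,0],"twist": [0,0,0]}
    - {"linear": [0,0,0],"twist": [0,0,0]}
    - {"linear": [0,0,0],"twist": [0,0,0]}
    - {"linear": [0,0,0],"twist": [0,0,0]}
    - {"linear": [0,0,-0.08],"twist": [0,0,0]}
    - {"linear": [0,0,-0.1],"twist": [0,0,0]}
    - {"linear": [0,0,-0.1],"twist": [0,0,0]}
    - {"linear": [0,0,0],"twist": [0,0,0]}
    - {"linear": [0,0,0],"twist": [0,0,0]}
  gripper: -1

```text
clock: 39.0
eef_pos: [0.4487, 0.2032, 0.0912]
ee_rot: [3.141, 0.0, 1.622]
contact_force: [0.5, -0.2, 0.0]
opening: 0.379
gripper_force: 30.0
```

```bash
python3 plan.py "0.606 0.155 0.10 93 7" "0.606 0.155 0.052 93 3" "0.606 0.155 0.052 93 2"
```

```text
t 39.0 p [0.4487 0.2032 0.0912] rpy [1.7995e+02 1.0000e-02 9.2940e+01] F [ 0.5 -0.2  0. ] op 0.379 gf 30.0
[{"linear":[-0.027,0.074,-0.004],"twist":[0,0,0]},{"linear":[-0.027,0.074,-0.004],"twist":[0,0,0]},{"linear":[-0.027,0.074,-0.004],"twist":[0,0,0]},{"linear":[-0.027,0.073,-0.004],"twist":[0,0,0]},{"linear":[-0.026,0.074,-0.004],"twist":[0,0,0]},{"linear":[-0.027,0.073,-0.004],"twist":[0,0,0]},{"linear":[-0.026,0.074,-0.005],"twist":[0,0,-0.001]},{"linear":[0,0,0.053],"twist":[0,0,0]},{"linear":[0,0,0.054],"twist":[0,0,0]},{"linear":[0,-0.001,0.053],"twist":[0,0,0]},{"linear":[0,0,0],"twist":[0,0,0]},{"linear":[0,0,0],"twist":[0,0,0]}] end [0.6059 0.1551 0.0521] 12
```

Emit:
move_arm:
  commands:
    - {"linear": [-0.027,0.074,-0.004],"twist": [0,0,0]}
    - {"linear": [-0.027,0.074,-0.004],"twist": [0,0,0]}
    - {"linear": [-0.027,0.074,-0.004],"twist": [0,0,0]}
    - {"linear": [-0.027,0.073,-0.004],"twist": [0,0,0]}
    - {"linear": [-0.026,0.074,-0.004],"twist": [0,0,0]}
    - {"linear": [-0.027,0.073,-0.004],"twist": [0,0,0]}
    - {"linear": [-0.026,0.074,-0.005],"twist": [0,0,0]}
    - {"linear": [0,0,0.053],"twist": [0,0,0]}
    - {"linear": [0,0,0.054],"twist": [0,0,0]}
    - {"linear": [0,-0.001,0.053],"twist": [0,0,0]}
    - {"linear": [0,0,0],"twist": [0,0,0]}
    - {"linear": [0,0,0],"twist": [0,0,0]}

```text
clock: 40.2
eef_pos: [0.6046, 0.1558, 0.0509]
ee_rot: [-3.14, 0.0, 1.624]
contact_force: [-0.1, -0.3, -1.0]
opening: 0.376
gripper_force: 30.0
```

Emit:
move_arm:
  commands:
    - {"linear": [0,0,0],"twist": [0,0,0]}
    - {"linear": [0,0,0],"twist": [0,0,0]}
    - {"linear": [0,0,0],"twist": [0,0,0]}
    - {"linear": [0,0,0],"twist": [0,0,0]}
    - {"linear": [0,0,-0.08],"twist": [0,0,0]}
    - {"linear": [0,0,-0.14],"twist": [0,0,0]}
    - {"linear": [0,0,-0.14],"twist": [0,0,0]}
    - {"linear": [0,-0.1,-0.1],"twist": [0,0,0]}
    - {"linear": [0,-0.14,0],"twist": [0,0,0]}
    - {"linear": [0,-0.14,0],"twist": [0,0,0]}
    - {"linear": [0,0,0],"twist": [0,0,0]}
    - {"linear": [0,0,0],"twist": [0,0,0]}
  gripper: 0.3

```text
clock: 41.4
eef_pos: [0.4917, 0.1494, 0.1905]
ee_rot: [3.14, 0.001, 1.623]
contact_force: [0.7, -1.0, -0.1]
opening: 0.65
gripper_force: 0.0
```

```bash
python3 obj.py z >/dev/null; python3 caps.py z
python3 - <<'E'
from meas import *
for n in('top','side'):
    f=np.load(f'z_{n}.npz'); p,d=f['p'],f['d']; P=pts(n,d)
    g=mask(p,'orange')&roi(P,.57,.7,-.3,-.1,.1,.18); print(n,'handle',rect(P,g),P[g][:,2].max())
    for a,b in((-.165,-.15),(.02,.045)):
        q=P[roi(P,.605,.65,a,b,.115,.145)]; print('rod',a,len(q),q.mean(0).round(4))
    g=roi(P,.58,.67,-.16,.0,.15,.17); print('rollers',rect(P,g))
a=cv2.imread('pics/z_top.png')[110:290,90:410]; b=cv2.imread('pics/z_side.png')[80:360,100:420]
cv2.imwrite('pics/z_both.png',cv2.resize(np.vstack([a,b]),None,fx=1.3,fy=1.3))
E
```

```text
top 198.4 151.1 22.0 [0.6553 0.1507 0.014 ]
side 215.6 257.3 167.5 [0.6031 0.1679 0.014 ]
side 197.7 253.3 105.5 [0.6521 0.1604 0.014 ]
top handle (array([ 0.6286, -0.2084]), array([0.0181, 0.0579]), 3.87) 0.14613622533300652
rod -0.165 20 [ 0.6276 -0.1569  0.1336]
rod 0.02 24 [0.6174 0.0321 0.1325]
rollers (array([ 0.6262, -0.0852]), array([0.0283, 0.1144]), 3.93)
side handle (array([ 0.6293, -0.2039]), array([0.0221, 0.0656]), 9.44) 0.1462779193011533
rod -0.165 7 [ 0.6288 -0.1635  0.1391]
rod 0.02 23 [0.6178 0.0346 0.133 ]
rollers (array([ 0.6246, -0.1296]), array([0.0148, 0.0232]), 10.65)
```

View pics/z_both.png

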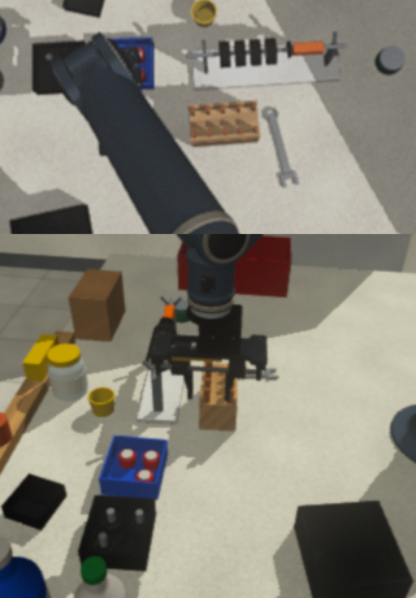

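The bar is home with four rollers at (220–275, 52). The blue bin holds three caps around (140,462) and the black bin holds three feet around (110,525). The stand is empty and the bystanders are where they were.

```bash
python3 -c "
from plant import job; print(job.job_done())"
```

```text
the job is handed in; nothing more can be done
None
```

I handed the job in, and the last pictures show it complete: the bar is home in both forks with all four rollers on it, three feet are in the black bin, three caps are in the blue bin, and the spanner, tin and cup are where they were; no verdict came back.

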